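Pack the closed paint tins into their tray

ROBOT

A 6-joint arm with a two-finger parallel gripper is mounted at the origin on the work surface. World frame = base frame: x ahead of the robot, y to its left, z up, the work surface at z = 0. Lengths are in mm, angles in rad, forces in N, time in s.
With the tool pointing down it reaches from about 350 to 775 mm from the base axis. Payload 7.3 kg.
Tool frame: the origin (TCP) lies midway between the tips of the shut fingers; the grasp point (between the pads) lies 19 mm behind it; x points along the fingers, z is the direction in which the jaws open and shut, and the axes are right-handed (so a half turn about x gives the same grasp; the last joint's range is limited). The gripper opens to 92 mm and grips with 3 to 60 N. Pads are 19 mm wide; open, the fingers measure 130 mm over their backs; the gripper's body (75 mm by 190 mm) begins 47 mm behind the grasp point.
Start: joints at [-1.418, 0.342, 1.524, -0, 1.275, -0.146], TCP at [154.568, -501.75, 226.741] pointing down, gripper open.
Joint ranges: [-2.53, 2.53], [-0.77, 2.02], [0.04, 2.7], [-1, 4.14], [0.28, 2.66], [-3.11, 3.11]. Speed limits (rad/s): [2.57, 2.57, 3.14, 3.14, 3.14, 3.14].

INTERFACE

Orientations are given as [roll, pitch, yaw] about the fixed x, y, z axes, in that order (R = Rz(yaw) Ry(pitch) Rx(roll)).
In Python, from plant import monitor, optics, close_job gives the robot as it stands.
- The arm moves only by the tool send_rows, never from a script. Its argument "commands" is a list that holds one entry, the list of rows, each a list of 5 numbers: the shift along the tool's x, y, z in m, then the turn about the tool's x in degrees, then the finger opening in m, from 0 to 0.0918. A call has 1 to 10 rows; each row shifts and turns the pose as measured when the row begins, along the tool's axes as they then stand; what a row does not reach is not made up. A row lasts 1/12 s, in which the tool goes at most 41.7 mm and 7.16 degrees, less where a joint would pass 70% of its speed; a pose out of reach is approached as far as the arm can. A call with a gripper value outside its range is refused whole. The fingers move at their own pace and stop on an object; the grip force is fixed at half the most. Time passes only in rows, so rows that do not move let the fingers close. It gives the time, the measured TCP pose, the force and the opening at its end, in the units of the state.
- monitor.get_obs(): the state, without advancing time (a new reading comes with each control period).
- optics.capture(name): name is "scene" or "top" or "wrist"; returns a dict with "color" (480x640x3 uint8, blue, green, red), "camera_matrix" (3x3 intrinsics, pixels), "camera_from_world" (4x4, takes a point from world to camera coordinates); the wrist camera has in their place "T_tool_cam" (4x4, takes a point from camera to tool coordinates, whose origin is the TCP and whose axes are the tool frame's). Camera axes: x right, y down, z forward; pixel columns grow to the right and rows downward; lengths in mm; the calibration is good to about 2 mm. The wrist camera is an equidistant fisheye: a pixel r from the principal point sees the ray r / f radians off the axis. A picture is of the moment at which its call begins: read the wrist's pose just before it. There is no depth.
- close_job(): hands the job in, once; it reports no verdict.
The state is a dict: "time": time; "joint_positions": joint angles; "dq": joint speeds; "tau": joint torques, N m; "tool_pos": TCP position; "tcp_rot": TCP orientation; "contact_force": force on the tool from outside, world axes, zero at the start; "moment": the same for the moment, N m; "grip_width": finger opening in mm.
Only numpy, scipy, OpenCV 4.12 (cv2) and the standard library are available. Lean on these libraries where they do the work, as an engineer would, in place of code of your own. Each camera call takes 0.05 s, during which the arm holds its last target.

TASK

Pack up the paints: stand each of the four closed tins (small round, medium round, large round and rectangular) upright in the pocket of the wooden tray that is cut for its shape and size, right down on the pocket's floor. The two open tins without lids are still in use: leave them standing where they are.

Things in the scene. Friction and masses are not known exactly. Their poses are not given: they have to be found in the camera images.
- large_tin: Large round paint tin, 66 mm diameter, 66 mm tall, about 0.25 kg. Loose. Tinplate with a plain dark paper band, closed by a press-in lid, so its top is a flat metal disc just inside a narrow rim. It stands on a 3 mm sheet of pale grey board among the others. Origin: centre of its underside, z up.
- medium_tin: Medium round paint tin, 48 mm diameter, 48 mm tall, about 0.11 kg, on the grey board. Loose. Tinplate with a plain dark paper band, closed by a press-in lid, so its top is a flat metal disc just inside a narrow rim. Origin: centre of its underside, z up.
- small_tin: Small round paint tin, 30 mm diameter, 34 mm tall, about 0.03 kg, on the grey board. Loose. Tinplate with a plain dark paper band, closed by a press-in lid, so its top is a flat metal disc just inside a narrow rim. Origin: centre of its underside, z up.
- box_tin: Rectangular paint tin with rounded edges, 66 mm long (its x axis), 36 mm wide (its y axis), 32 mm tall, about 0.12 kg, on the grey board, turned any way. Loose, tinplate with a dark band and a metal lid. (A cork sanding block of about that size lies near it and is no part of the job.) Origin: centre of its underside, z up.
- open_medium_tin: Open tin, 48 mm diameter, 46 mm tall, 2 mm wall: the same tin as the medium one but without its lid, so one looks down into a dark hollow. Loose, light; stays where it is. (Its loose lid and that of the small open tin lie upside down on the board, shallow discs 6 mm high.) Origin: centre of its underside, z up.
- open_small_tin: Open tin, 30 mm diameter, 32 mm tall, 2 mm wall: the same tin as the small one but without its lid, dark and hollow from above. Loose, light; stays where it is. Origin: centre of its underside, z up.
- large_pocket: Plywood block, 96 x 96 x 18 mm, with the widest round pocket, 82 mm diameter, 12 mm deep, flat floor, 2 mm chamfer at the mouth, centred in the block. Fixed, with three more such blocks, in a low wooden tray. Origin: centre of the block's underside (9 mm above the bench), z up; the pocket's floor is 6 mm and the block's top 18 mm above it.
- medium_pocket: Block with the middle round pocket, 64 mm diameter; otherwise block, depth and origin as for large_pocket. The four blocks sit two by two, 97 mm between centres, which one in which corner varies; the tray is 206 mm square, its rim 1 mm above the blocks, turned by up to half a radian.
- small_pocket: Block with the smallest round pocket, 46 mm diameter; otherwise block, depth and origin as for large_pocket.
- box_pocket: Block with the rectangular pocket, 82 mm along its x axis and 52 mm along its y axis; otherwise block, depth and origin as for large_pocket.
Not all that is in view belongs to the job. What is shaped like the open_small_tin but purple is not meant.

How it is judged (in metres and radians):
At the end, for the whole second after the job is handed in: Each closed tin stands released, at rest and upright (within 0.1 rad) in the pocket of its own size and shape: within 12 mm of the pocket's centre and its underside on the pocket's floor (within 3 mm). Both open tins are within 20 mm of where they stood and upright (horizontal distance between large_tin and large_pocket below 0.012 m and z of large_tin in the frame of large_pocket between 0.003 and 0.009 m and angle between each of large_tin, medium_tin, small_tin, box_tin's own z axis and vertical below 0.1 rad and linear speed of each of large_tin, medium_tin, small_tin, box_tin below 0.02 m/s and horizontal distance between medium_tin and medium_pocket below 0.012 m and z of medium_tin in the frame of medium_pocket between 0.003 and 0.009 m and horizontal distance between small_tin and small_pocket below 0.012 m and z of small_tin in the frame of small_pocket between 0.003 and 0.009 m and horizontal distance between box_tin and box_pocket below 0.012 m and z of box_tin in the frame of box_pocket between 0.003 and 0.009 m and distance of each of open_medium_tin, open_small_tin from where it was at the start of the episode below 0.02 m and angle between each of open_medium_tin, open_small_tin's own z axis and vertical below 0.2 rad); the robot touches nothing.
It fails at once if the open medium tin was moved by more than 20 mm or knocked over (distance of open_medium_tin from where it was at the start of the episode above 0.02 m or angle between open_medium_tin's own z axis and vertical above 0.35 rad).
It fails at once if the open small tin was moved by more than 20 mm or knocked over (distance of open_small_tin from where it was at the start of the episode above 0.02 m or angle between open_small_tin's own z axis and vertical above 0.35 rad).
It also fails if it takes over 106 s, if anything falls off the work surface, if the arm or the gripper's body presses on something with over 40 N, if the wrist force passes 120 N, or if a joint passes its speed limit or range.

## Working session

There is one attempt and no reset: what is moved stays moved. The work goes in short steps, Python scripts to look and compute and a tool call to move; the robot and the scene stay as the last step left them, time stands still between calls to the robot, and variables do not carry over. Pictures are saved under pics/ and viewed, and the job is handed in when it is done.

Besides the shell and the picture viewer there is one more tool, called after "Call:" by a JSON object that holds its "api" and its "payload", one argument or row to a line. send_rows: Moves the arm, as the interface text tells. Its arguments: {"type":"object","properties":{"commands":{"type":"array","items":{"type":"array","items":{"type":"array","items":{"type":"number"}}}}},"required":["commands"]}

```bash
ls; mkdir -p pics; python3 - <<'E'
from plant import monitor, optics
import cv2, numpy as np
print(monitor.get_obs())
for n in ("scene","top","wrist"):
    c=optics.capture(n)
    cv2.imwrite(f"pics/{n}0.png",c["color"])
    np.set_printoptions(precision=4,suppress=True)
    for k,v in c.items():
        if k!="color": print(n,k,v)
E
```

```text
pics
{'time': 0.0, 'joint_positions': array([-1.41799112e+00,  3.42758276e-01,  1.52504284e+00, -2.92143761e-05,
        1.27537679e+00, -1.46002593e-01]), 'dq': array([ 6.90056217e-05, -4.23347157e-05,  7.56185639e-04,  4.63994155e-04,
       -1.04231356e-03,  8.27421667e-04]), 'tau': array([ 1.25572511e-03, -4.31237555e+01, -2.44221461e+01,  7.17766816e-02,
        5.59993798e-02, -1.49257453e-04]), 'tool_pos': array([ 154.49774452, -501.3192128 ,  226.01749252]), 'tcp_rot': array([3.01321021, 1.56921083, 1.74123021]), 'contact_force': array([ 0.61707896,  0.29052527, -0.08263658]), 'moment': array([ 0.07316809, -0.01176364, -0.01582401]), 'grip_width': 91.60975239315243}
scene camera_matrix [[490.2222   0.     314.8741]
 [  0.     490.2222 236.5418]
 [  0.       0.       1.    ]]
scene camera_from_world [[   0.8272    0.5617   -0.0118 -419.2933]
 [   0.3646   -0.5526   -0.7494 -143.009 ]
 [  -0.4275    0.6157   -0.662  1141.4556]
 [   0.        0.        0.        1.    ]]
top camera_matrix [[514.8327   0.     315.1709]
 [  0.     514.8327 235.3754]
 [  0.       0.       1.    ]]
top camera_from_world [[  -0.019    -0.9998   -0.0039   20.1329]
 [  -0.9989    0.0191   -0.0426  479.9882]
 [   0.0427    0.003    -0.9991 1153.6172]
 [   0.        0.        0.        1.    ]]
wrist camera_matrix [[371.6483   0.     314.3838]
 [  0.     371.6483 236.123 ]
 [  0.       0.       1.    ]]
wrist T_tool_cam [[   0.0009   -0.2809    0.9597 -158.276 ]
 [  -0.0001   -0.9597   -0.2809   75.4901]
 [   1.        0.0002   -0.0009   -0.9238]
 [   0.        0.        0.        1.    ]]
```

View pics/top0.png

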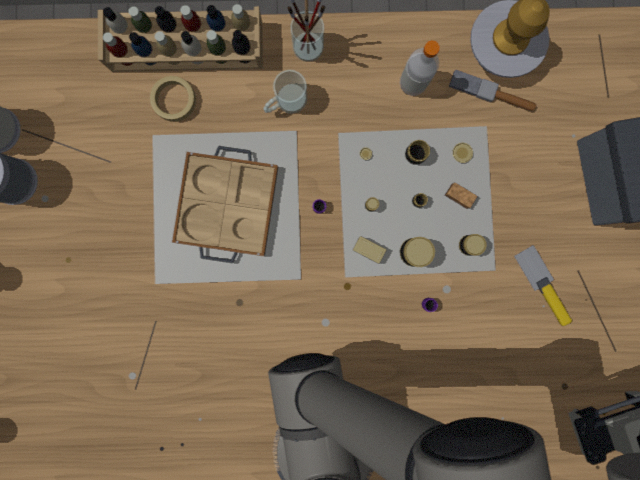

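View pics/scene0.png

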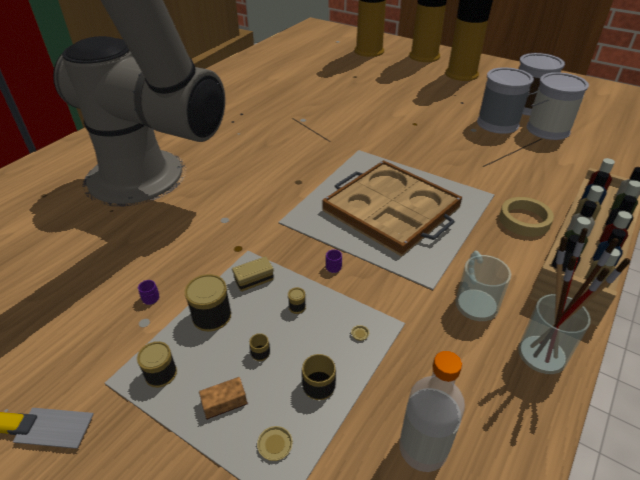

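View pics/wrist0.png

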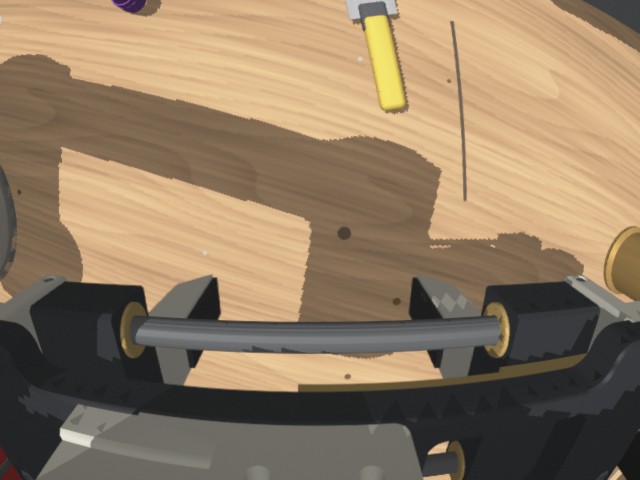

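Top view, closed candidates: large round (418,251), medium round (474,245), small round (372,204), gold box (369,249). What could be taken for them: open medium (418,152), open small (420,200), upturned lids (463,152) and (366,154), cork block (461,195), purple open cups (319,206) and (430,304). Next, close crops of both views.

```bash
python3 - <<'E'
import cv2
t=cv2.imread("pics/top0.png")
cv2.imwrite("pics/crop_tins.png",cv2.resize(t[120:285,335:500],None,fx=3.6,fy=3.6,interpolation=cv2.INTER_CUBIC))
cv2.imwrite("pics/crop_tray.png",cv2.resize(t[135:275,160:300],None,fx=4.2,fy=4.2,interpolation=cv2.INTER_CUBIC))
E
```

```text
(no output)
```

View pics/crop_tins.png

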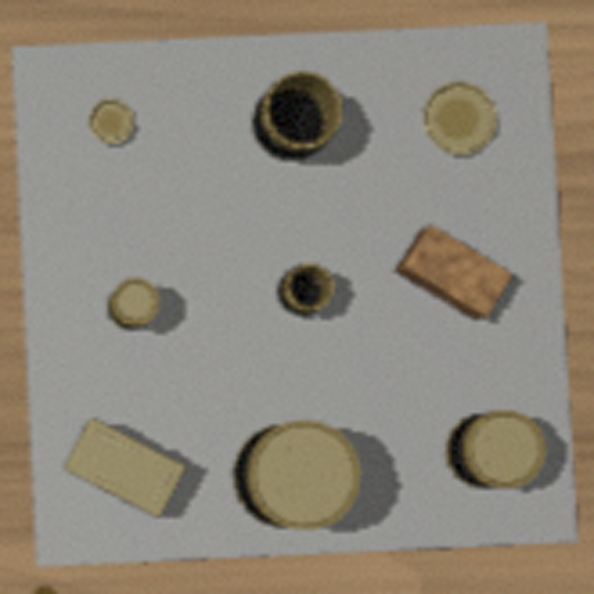

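View pics/crop_tray.png

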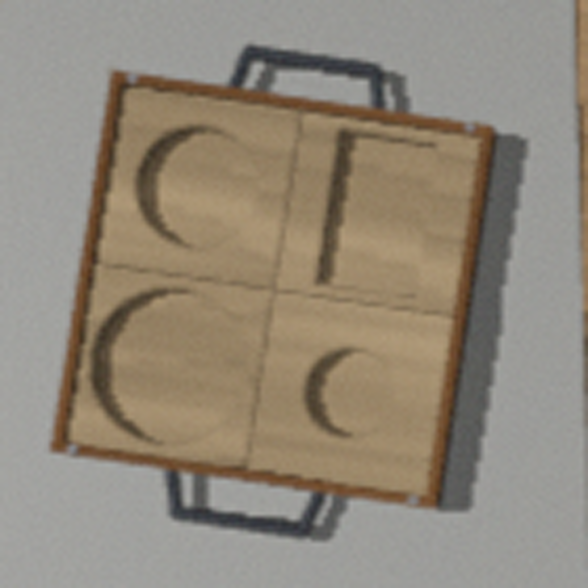

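The crop confirms it: flat lids are on the large, medium, small and box tins, while the open ones are hollow. The tray pockets are medium top-left, box top-right, large bottom-left and small bottom-right, with the seam cross at about crop (274,289). Now I'll measure.

```bash
cat > h.py <<'E'
import cv2, numpy as np
np.set_printoptions(precision=4,suppress=True)
def ray(c,uv,z):
    K=np.array(c["camera_matrix"]);T=np.array(c["camera_from_world"])
    d=np.linalg.inv(K)@np.array([uv[0],uv[1],1.]); R=T[:3,:3]; o=-R.T@T[:3,3]; d=R.T@d
    return o+d*(z-o[2])/d[2]
def proj(c,p):
    K=np.array(c["camera_matrix"]);T=np.array(c["camera_from_world"]); q=T[:3,:3]@np.array(p)+T[:3,3]; q=K@q; return q[:2]/q[2]
E
python3 - <<'E'
from h import *
from plant import optics
t=optics.capture("top"); s=optics.capture("scene")
im=t["color"]; hsv=cv2.cvtColor(im,cv2.COLOR_BGR2HSV)
for nm,(u,v) in dict(L=(418,251),M=(474,245),S=(372,204),B=(369,249)).items(): print(nm,hsv[v,u],im[v,u])
print(hsv[260,480])
roi=np.zeros(im.shape[:2],np.uint8); roi[130:272,345:488]=255
m=cv2.inRange(hsv,(18,50,70),(35,255,255))&roi
m=cv2.morphologyEx(m,cv2.MORPH_OPEN,np.ones((2,2)))
vis=cv2.resize(cv2.bitwise_and(im,im,mask=m)[120:285,335:500],None,fx=3.6,fy=3.6); cv2.imwrite("pics/mask1.png",vis)
cs,_=cv2.findContours(m,cv2.RETR_EXTERNAL,cv2.CHAIN_APPROX_NONE)
for c in cs:
    if cv2.contourArea(c)<40: continue
    (x,y),r=cv2.minEnclosingCircle(c); M=cv2.moments(c); print("c",x,y,r,cv2.contourArea(c),M["m10"]/M["m00"],M["m01"]/M["m00"])
    rr=cv2.minAreaRect(c)
    if 500<cv2.contourArea(c)<900 or 1: print("  rect",rr)
# tray
f=lambda p:(p[0]/4.2+160-.4,p[1]/4.2+135-.4)
print("cross",ray(t,f((274,289)),27))
sc=[(130,79),(472,127),(412,500),(71,450)]
P=[ray(t,f(p),28)for p in sc]; print(np.array(P),np.mean(P,0))
for a,b in [(0,1),(1,2),(3,2),(0,3)]:
    d=P[b]-P[a]; print(np.linalg.norm(d),np.arctan2(d[1],d[0]))
E
```

```text
L [ 22  76 150] [105 138 150]
M [ 24  82 147] [100 137 147]
S [ 23  78 147] [102 137 147]
B [ 23  82 147] [100 136 147]
[ 30   5 150]
c 420.1470642089844 252.44117736816406 15.818321228027344 720.0 420.01666666666665 252.48194444444445
  rect ((420.0, 252.5), (29.0, 30.0), 90.0)
c 370.06756591796875 250.44595336914062 16.00814437866211 441.5 370.36844092110226 250.3729709324273
  rect ((370.3058776855469, 250.31887817382812), (29.71462631225586, 16.30112648010254), 27.758541107177734)
c 475.71575927734375 245.1846466064453 11.517312049865723 373.5 475.7527889335118 245.26282909415437
  rect ((476.0, 245.5), (21.0, 22.0), 90.0)
c 373.0 205.0 7.280210018157959 133.5 372.94631710362046 204.43445692883896
  rect ((373.1551818847656, 204.362060546875), (13.55575942993164, 13.184369087219238), 21.801406860351562)
c 366.5 154.5 6.041623115539551 99.0 366.5858585858586 154.33333333333334
  rect ((366.5, 154.5), (11.0, 11.0), 90.0)
c 463.5666809082031 153.0 10.350021362304688 292.5 463.41766381766377 153.33390313390314
  rect ((463.5, 153.5), (19.0, 19.0), 90.0)
c 424.0 152.0 9.219644546508789 65.0 427.0333333333333 151.34615384615384
  rect ((426.7299499511719, 152.38998413085938), (7.212490081787109, 18.384777069091797), 8.130102157592773)
cross [554.9535 211.4851  27.    ]
[[668.9138 286.9741  28.    ]
 [639.5045 104.6533  28.    ]
 [441.3104 139.4906  28.    ]
 [471.2484 320.0037  28.    ]] [555.2443 212.7804  28.    ]
184.67746113709683 -1.7307238238734424
201.23253137437464 2.9675965507283926
182.97886478739363 -1.7351494492063653
200.40601298160743 2.9760236816254086
```

View pics/mask1.png

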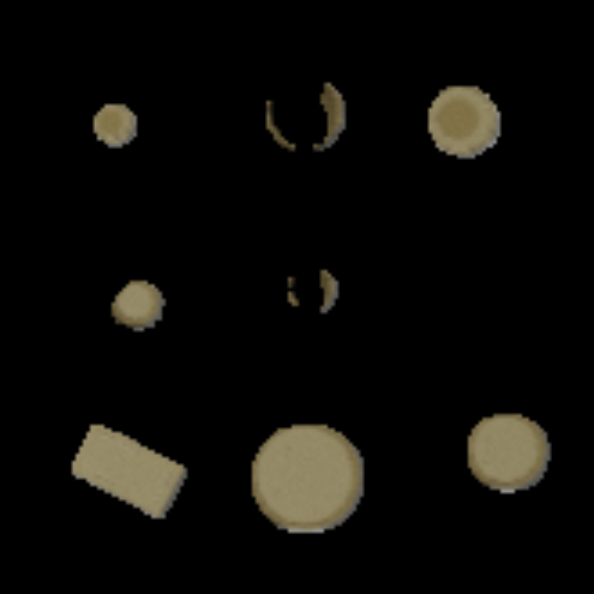

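```bash
python3 - <<'E'
from h import *
from plant import optics
t=optics.capture("top"); s=optics.capture("scene")
def find(c,lo,roi):
    im=c["color"]; m=cv2.inRange(cv2.cvtColor(im,cv2.COLOR_BGR2HSV),(16,40,lo),(35,255,255))
    r=np.zeros_like(m); x0,y0,x1,y1=roi; r[y0:y1,x0:x1]=255
    m=cv2.morphologyEx(m&r,cv2.MORPH_OPEN,np.ones((3,3)))
    cs,_=cv2.findContours(m,cv2.RETR_EXTERNAL,cv2.CHAIN_APPROX_NONE); return max(cs,key=cv2.contourArea)
rt=dict(L=(395,228,442,272),M=(455,228,489,265),S=(360,192,386,216),B=(345,230,390,270))
hh=dict(L=69,M=51,S=37,B=35)
for n in rt:
    c=find(t,95,rt[n]); (x,y),r=cv2.minEnclosingCircle(c); bb=cv2.boundingRect(c)
    bc=(bb[0]+bb[2]/2-.5,bb[1]+bb[3]/2-.5)
    P=ray(t,bc,hh[n]); print(n,(x,y,r),bb,"world",P,"dist",np.linalg.norm(P[:2]),"width mm",bb[2]*(1153-hh[n])/515,"scene px",proj(s,P))
    if n=="B":
        q=cv2.boxPoints(cv2.minAreaRect(c)); W=np.array([ray(t,p,35) for p in q]); print(q)
        for i in range(4): d=W[(i+1)%4]-W[i]; print("  edge",np.linalg.norm(d),np.degrees(np.arctan2(d[1],d[0])))
        print("  c",W.mean(0))
c0=np.array([555,212]);a=-.166;e1=np.array([np.cos(a),np.sin(a)]);e2=np.array([-e1[1],e1[0]])
imt=t["color"].copy(); ims=s["color"].copy(); 
pk=dict(M=(1,1),B=(1,-1),L=(-1,1),S=(-1,-1)); rad=dict(M=32,L=41,S=23)
vt=cv2.resize(imt[135:275,160:300],None,fx=4.2,fy=4.2,interpolation=cv2.INTER_CUBIC)
vs=cv2.resize(ims[140:270,300:480],None,fx=4.2,fy=4.2,interpolation=cv2.INTER_CUBIC)
for n,(i,j) in pk.items():
    c=c0+48.5*(i*e1+j*e2); print("pocket",n,c,np.linalg.norm(c))
    if n!="B": pts=[c+rad[n]*np.array([np.cos(k),np.sin(k)]) for k in np.linspace(0,6.283,40)]
    else: pts=[c+k*41*e1+l*26*e2 for k,l in [(1,1),(1,-1),(-1,-1),(-1,1)]]
    for cam,v,o in ((t,vt,(160,135)),(s,vs,(300,140))):
        pp=np.array([(proj(cam,[*p,27])-o+.4)*4.2 for p in pts]).astype(int)
        cv2.polylines(v,[pp],True,(0,0,255),1)
cv2.imwrite("pics/ov_t.png",vt);cv2.imwrite("pics/ov_s.png",vs)
E
```

```text
L (419.492919921875, 251.35105895996094, 15.823509216308594) (404, 237, 31, 30) world [ 438.9518 -210.9097   69.    ] dist 486.992351703367 width mm 65.2504854368932 scene px [204.3584 288.1112]
M (474.8999938964844, 244.1999969482422, 11.360121726989746) (464, 234, 23, 22) world [ 451.9992 -336.702    51.    ] dist 563.6235264771366 width mm 49.21553398058253 scene px [151.8928 354.1371]
S (372.30645751953125, 203.27420043945312, 6.813843727111816) (366, 197, 14, 13) world [ 548.4358 -117.3556   37.    ] dist 560.8512995539375 width mm 30.337864077669902 scene px [295.539  293.4542]
B (369.0, 249.5, 16.07025718688965) (353, 237, 33, 26) world [ 445.7245 -107.4016   35.    ] dist 458.48163000193716 width mm 71.63883495145632 scene px [251.5436 266.4793]
[[352.  250. ]
 [359.4 235.2]
 [386.6 248.8]
 [379.2 263.6]]
  edge 36.63406116345474 -27.793916107595745
  edge 67.0782627958073 -117.73113635468957
  edge 36.58563554579653 152.083410315653
  edge 67.00000171722111 62.310420425936435
  c [ 445.9524 -108.0544   35.    ]
pocket M [610.8474 251.8192] 660.717366208582
pocket B [594.8192 156.1526] 614.9744322022899
pocket L [515.1808 267.8474] 580.6491606275438
pocket S [499.1526 172.1808] 528.0147365276792
```

View pics/ov_t.png

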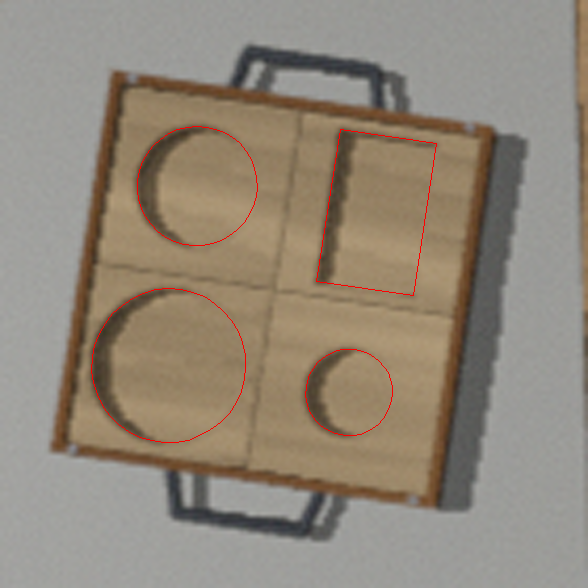

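View pics/ov_s.png

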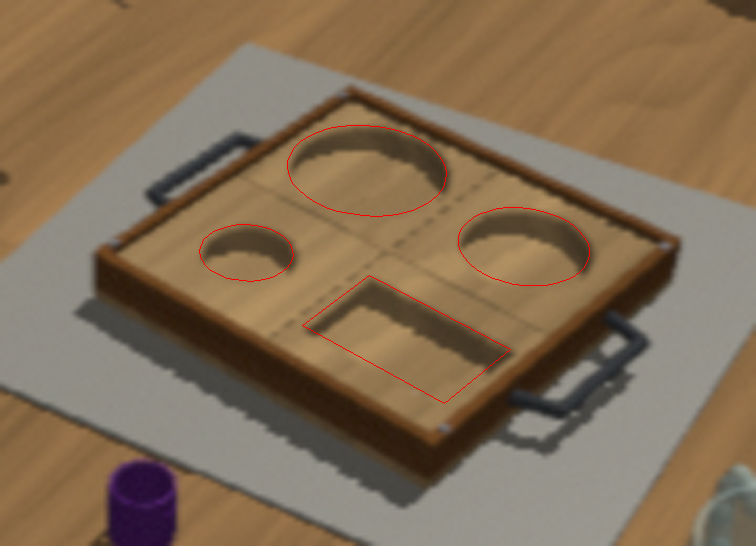

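```bash
cat >> h.py <<'E'
from scipy.spatial.transform import Rotation as Ro
def Rt(o): return Ro.from_euler("xyz",o["tcp_rot"]).as_matrix()
def st(o):
    R=Rt(o); ja=np.degrees(np.arctan2(R[1,2],R[0,2]))
    print("t %.2f tcp"%o["time"],o["tool_pos"].round(1),"jaw %.1f"%ja,"q6 %.2f q1 %.2f"%(o["joint_positions"][5],o["joint_positions"][0]),"F",o["contact_force"].round(1),"w %.1f"%o["grip_width"],"x-axis",R[:,0].round(4)); return R,ja
def plan(target,jaw=None,o=None,nmin=1):
    """print total move from here; rows equal-in-world with the turn spread over them"""
    from plant import monitor
    o=o or monitor.get_obs(); R,ja=st(o)
    d=np.array(target)-o["tool_pos"]
    dt=0 if jaw is None else (jaw-ja+90)%180-90
    print("world d",d.round(1),"tool d",(R.T@d).round(1),"jaw turn",round(dt,1),"-> tool-x turn",round(-dt,1))
    n=int(max(nmin,np.ceil(np.linalg.norm(d)/40),np.ceil(abs(dt)/7)))
    for k in range(n):
        Rk=R@Ro.from_euler("x",-dt*k/n,degrees=True).as_matrix()
        print((Rk.T@(d/n)/1000).round(4),round(-dt/n,2))
E
python3 - <<'E'
from h import *
from plant import optics,monitor
s=optics.capture("scene"); hsv=cv2.cvtColor(s["color"],cv2.COLOR_BGR2HSV)
m=cv2.inRange(hsv,(16,60,90),(32,255,255))
for n,(x,y),w,z in (("L",(208,288),35,69),("M",(155,355),28,51),("S",(297,294),14,37),("B",(253,270),25,35)):
    r=np.zeros_like(m); r[y-w:y+w,x-w:x+w]=255; mm=m&r
    cs,_=cv2.findContours(mm,cv2.RETR_EXTERNAL,cv2.CHAIN_APPROX_NONE); c=max(cs,key=cv2.contourArea)
    bb=cv2.boundingRect(c); e=cv2.fitEllipse(c); print(n,bb,e,"scene world",ray(s,e[0],z)[:2], s["color"][y,x])
cv2.imwrite("pics/sc_crop.png",cv2.resize(s["color"][240:400,120:320],None,fx=3.5,fy=3.5,interpolation=cv2.INTER_CUBIC))
plan([438,-210,160])
E
```

```text
L (173, 253, 70, 66) ((199.13670349121094, 277.2322998046875), (55.56166076660156, 78.6529312133789), 51.02395248413086) scene world [ 415.0851 -198.1177] [ 77 124 140]
M (127, 327, 44, 42) ((146.62986755371094, 346.3980712890625), (40.12336730957031, 47.39339828491211), 133.99452209472656) scene world [ 435.2009 -331.7348] [ 78 125 141]
S (288, 287, 18, 14) ((296.17327880859375, 293.5852355957031), (12.790210723876953, 17.15435218811035), 87.99313354492188) scene world [ 549.4792 -117.0102] [ 78 126 142]
B (228, 245, 50, 36) ((251.3041229248047, 259.0526123046875), (35.0883674621582, 49.91312026977539), 82.35787963867188) scene world [433.3206 -93.1354] [ 78 125 142]
t 0.40 tcp [ 154.6 -501.7  226.6] jaw -72.9 q6 -0.15 q1 -1.42 F [-0.8  0.7 -0.2] w 92.0 x-axis [-0.      0.0002 -1.    ]
world d [283.4 291.7 -66.6] tool d [  66.7  356.7 -195.3] jaw turn 0 -> tool-x turn 0
[ 0.0061  0.0324 -0.0178] 0.0
[ 0.0061  0.0324 -0.0178] 0.0
[ 0.0061  0.0324 -0.0178] 0.0
[ 0.0061  0.0324 -0.0178] 0.0
[ 0.0061  0.0324 -0.0178] 0.0
[ 0.0061  0.0324 -0.0178] 0.0
[ 0.0061  0.0324 -0.0178] 0.0
[ 0.0061  0.0324 -0.0178] 0.0
[ 0.0061  0.0324 -0.0178] 0.0
[ 0.0061  0.0324 -0.0178] 0.0
[ 0.0061  0.0324 -0.0178] 0.0
```

View pics/sc_crop.png

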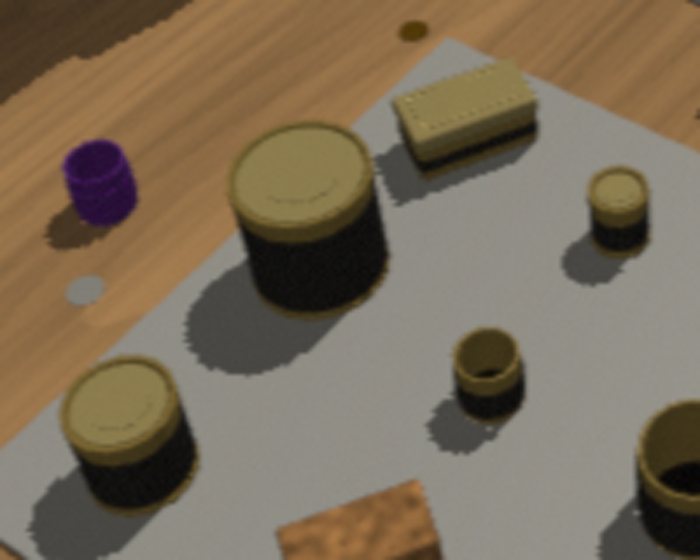

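The overlay fits both views: pockets agree within about 1 px, and the tin lids fall within about 2 px in the scene view. The scene mask for L, M and B merged with the table, so I discard those fits. I start with the small tin.

```bash
python3 -c "
from h import *
plan([548.4,-117.4,110],-72.9)" | head -4
```

```text
t 0.40 tcp [ 154.6 -501.7  226.6] jaw -72.9 q6 -0.15 q1 -1.42 F [-0.8  0.7 -0.2] w 92.0 x-axis [-0.      0.0002 -1.    ]
world d [ 393.8  384.3 -116.6] tool d [ 116.7  489.5 -251.3] jaw turn -0.0 -> tool-x turn 0.0
[ 0.0078  0.0326 -0.0168] 0.0
[ 0.0078  0.0326 -0.0168] 0.0
```

Call:
{"api": "send_rows", "payload": {
  "commands": [
    [[0.004,0.035,-0.018,0,0.06],[0.004,0.035,-0.018,0,0.06],[0.004,0.035,-0.018,0,0.06],[0.004,0.035,-0.018,0,0.06],[0.004,0.035,-0.018,0,0.06],[0.004,0.035,-0.018,0,0.06],[0.004,0.035,-0.018,0,0.06],[0.004,0.035,-0.018,0,0.06],[0.004,0.035,-0.018,0,0.06],[0.004,0.035,-0.018,0,0.06]]
  ]
}}

```text
time: 1.23
tool_pos: [443.3, -223.2, 184.9]
tcp_rot: [-0.089, 1.563, -1.376]
contact_force: [1.3, -1.4, -0.5]
grip_width: 60.0
```

```bash
python3 -c "
from h import *
plan([548.4,-117.4,110],-72.9)" | head -4
```

```text
t 1.23 tcp [ 443.3 -223.2  184.9] jaw -73.7 q6 0.67 q1 -0.62 F [ 1.3 -1.4 -0.5] w 60.0 x-axis [ 0.0015 -0.0074 -1.    ]
world d [105.1 105.8 -74.9] tool d [ 74.3 130.6 -72.7] jaw turn 0.8 -> tool-x turn -0.8
[ 0.0149  0.0261 -0.0145] -0.17
[ 0.0149  0.0262 -0.0145] -0.17
```

Call:
{"api": "send_rows", "payload": {
  "commands": [
    [[0.02,0.033,-0.018,0,0.06],[0.02,0.033,-0.018,0,0.06],[0.02,0.033,-0.018,0,0.06],[0.014,0.033,-0.018,0,0.06],[0,0,0,0,0.06]]
  ]
}}

```text
time: 1.65
tool_pos: [553.6, -112.5, 111.9]
tcp_rot: [0.394, 1.559, -0.888]
contact_force: [-1.7, -0.3, 0.7]
grip_width: 59.9
```

```bash
python3 - <<'E'
from h import *
from plant import optics
plan([548.4,-117.4,20])
c=optics.capture("wrist"); cv2.imwrite("pics/w1.png",c["color"])
E
```

```text
t 1.65 tcp [ 553.6 -112.5  111.9] jaw -73.4 q6 0.95 q1 -0.33 F [-1.7 -0.3  0.7] w 59.9 x-axis [ 0.0075 -0.0093 -0.9999]
world d [ -5.2  -4.9 -91.9] tool d [91.9 -6.8  2.2] jaw turn 0 -> tool-x turn 0
[ 0.0306 -0.0023  0.0007] 0.0
[ 0.0306 -0.0023  0.0007] 0.0
[ 0.0306 -0.0023  0.0007] 0.0
```

View pics/w1.png

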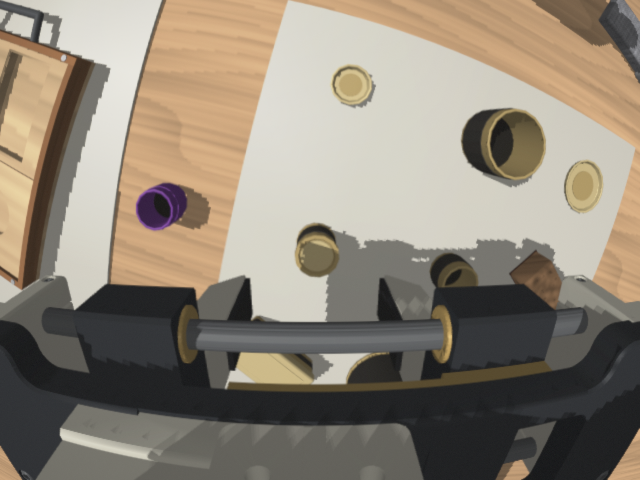

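```bash
cat >> h.py <<'E'
def wray(c,o,uv,z):
    K=np.array(c["camera_matrix"]);T=np.array(c["T_tool_cam"]); a=np.array([(uv[0]-K[0,2]),(uv[1]-K[1,2])]); r=np.hypot(*a); th=r/K[0,0]
    d=np.array([*(a/r*np.sin(th)),np.cos(th)]); R=Rt(o); d=R@T[:3,:3]@d; p=R@T[:3,3]+o["tool_pos"]
    return p+d*(z-p[2])/d[2]
E
python3 - <<'E'
from h import *
from plant import optics,monitor
o=monitor.get_obs(); st(o)
c=optics.capture("wrist")
print(wray(c,o,(318,258),37), "lidS",wray(c,o,(352,85),9),"openM",wray(c,o,(514,143),49),"openS",wray(c,o,(459,275),35))
t=optics.capture("top"); print(ray(t,(366,154),9),ray(t,(418.5,151.5),49),ray(t,(420.4,199.8),35))
plan([548.4,-117.4,20])
E
```

```text
t 1.70 tcp [ 552.2 -114.2  112.7] jaw -73.4 q6 0.95 q1 -0.34 F [-0.1 -0.5  0. ] w 60.0 x-axis [ 0.0065 -0.0102 -0.9999]
[ 545.1498 -118.5532   37.    ] lidS [ 663.483  -108.3604    9.    ] openM [ 660.5023 -218.4861   49.    ] openS [ 560.0081 -221.2481   35.    ]
[ 663.606  -108.2932    9.    ] [ 658.8569 -219.8275   49.    ] [ 553.7039 -223.8949   35.    ]
t 1.80 tcp [ 551.2 -117.1  114.5] jaw -73.6 q6 0.95 q1 -0.34 F [ 0.3 -0.1  0.5] w 60.0 x-axis [ 0.0082 -0.0118 -0.9999]
world d [ -2.8  -0.3 -94.5] tool d [94.5 -3.2 -1.8] jaw turn 0 -> tool-x turn 0
[ 0.0315 -0.0011 -0.0006] 0.0
[ 0.0315 -0.0011 -0.0006] 0.0
[ 0.0315 -0.0011 -0.0006] 0.0
```

Call:
{"api": "send_rows", "payload": {
  "commands": [
    [[0.03,-0.001,-0.001,0,0.06],[0.03,-0.001,0,0,0.06],[0.02,-0.001,0,0,0.06],[0.008,0,0,0,0.06]]
  ]
}}

```text
time: 2.13
tool_pos: [550.9, -124.5, 30.9]
tcp_rot: [0.59, 1.543, -0.7]
contact_force: [-0.8, 0.2, -0.4]
grip_width: 59.8
```

```bash
python3 -c "
from h import *
plan([548,-117.7,20])" | head -4
```

```text
t 2.13 tcp [ 550.9 -124.5   30.9] jaw -73.9 q6 0.95 q1 -0.35 F [-0.8  0.2 -0.4] w 59.8 x-axis [ 0.0211 -0.0178 -0.9996]
world d [ -2.9   6.8 -10.9] tool d [10.7 -1.  -7.6] jaw turn 0 -> tool-x turn 0
[ 0.0107 -0.001  -0.0076] 0.0
```

Call:
{"api": "send_rows", "payload": {
  "commands": [
    [[0.006,-0.001,-0.004,0,0.06],[0.005,0,-0.003,0,0.06],[0.002,0,0,0,0.06]]
  ]
}}

```text
time: 2.38
tool_pos: [547.2, -121.1, 18.3]
tcp_rot: [0.59, 1.542, -0.705]
contact_force: [-0.4, 0.2, 1.0]
grip_width: 60.0
```

```bash
python3 -c "
from h import *
plan([548,-117.7,20])" | head -4
```

```text
t 2.38 tcp [ 547.2 -121.1   18.3] jaw -74.2 q6 0.96 q1 -0.35 F [-0.4  0.2  1. ] w 60.0 x-axis [ 0.0218 -0.0186 -0.9996]
world d [0.8 3.4 1.7] tool d [-1.7  1.7 -3. ] jaw turn 0 -> tool-x turn 0
[-0.0017  0.0017 -0.003 ] 0.0
```

Call:
{"api": "send_rows", "payload": {
  "commands": [
    [[-0.002,0.001,-0.003,0,0.06],[0,0,0,0,0.02],[0,0,0,0,0.02],[0,0,0,0,0.02],[0,0,0,0,0.02]]
  ]
}}

```text
time: 2.8
tool_pos: [549.5, -118.3, 24.3]
tcp_rot: [0.658, 1.536, -0.637]
contact_force: [-0.1, 0.6, 0.1]
grip_width: 37.7
```

```bash
python3 -c "
from h import *
plan([548,-117.7,120])" | head -4
```

```text
t 2.80 tcp [ 549.5 -118.3   24.3] jaw -74.2 q6 0.96 q1 -0.34 F [-0.1  0.6  0.1] w 37.7 x-axis [ 0.0282 -0.0209 -0.9994]
world d [-1.5  0.6 95.7] tool d [-95.7   0.8   1.6] jaw turn 0 -> tool-x turn 0
[-0.0319  0.0003  0.0005] 0.0
[-0.0319  0.0003  0.0005] 0.0
```

Call:
{"api": "send_rows", "payload": {
  "commands": [
    [[0.005,0,0,0,0.02],[0.001,0,0,0,0.02],[0.001,0,0,0,0.02]]
  ]
}}

```text
time: 3.05
tool_pos: [550.7, -118.6, 19.4]
tcp_rot: [0.68, 1.533, -0.614]
contact_force: [-6.5, 1.1, 19.4]
grip_width: 29.3
```

```bash
python3 -c "
from h import *
plan([548,-117.7,120])" | head -4
```

```text
t 3.05 tcp [ 550.7 -118.6   19.4] jaw -74.2 q6 0.96 q1 -0.34 F [-6.5  1.1 19.4] w 29.3 x-axis [ 0.031  -0.0219 -0.9993]
world d [ -2.7   0.9 100.6] tool d [-100.6    0.     1.4] jaw turn 0 -> tool-x turn 0
[-0.0335  0.      0.0005] 0.0
[-0.0335  0.      0.0005] 0.0
```

Call:
{"api": "send_rows", "payload": {
  "commands": [
    [[-0.03,0,0,0,0.02],[-0.035,0,0,0,0.02],[-0.03,0,0,0,0.02]]
  ]
}}

```text
time: 3.3
tool_pos: [543.2, -115.1, 109.5]
tcp_rot: [0.476, 1.548, -0.818]
contact_force: [1.2, 0.1, -0.1]
grip_width: 28.9
```

```bash
python3 -c "
from h import *
plan([499,172,110])" | head -4
```

```text
t 3.30 tcp [ 543.2 -115.1  109.5] jaw -74.2 q6 0.96 q1 -0.34 F [ 1.2  0.1 -0.1] w 28.9 x-axis [ 0.0154 -0.0164 -0.9997]
world d [-44.2 287.1   0.5] tool d [  -5.9   35.9 -288.2] jaw turn 0 -> tool-x turn 0
[-0.0007  0.0045 -0.036 ] 0.0
[-0.0007  0.0045 -0.036 ] 0.0
```

Call:
{"api": "send_rows", "payload": {
  "commands": [
    [[-0.002,0.0045,-0.036,0,0.02],[-0.001,0.0045,-0.036,0,0.02],[-0.001,0.0045,-0.036,0,0.02],[-0.001,0.0045,-0.036,0,0.02],[-0.001,0.0045,-0.036,0,0.02],[-0.001,0.0045,-0.036,0,0.02],[-0.001,0.0045,-0.036,0,0.02],[-0.001,0.0045,-0.03,0,0.02]]
  ]
}}

```text
time: 3.97
tool_pos: [505.4, 169.2, 117.9]
tcp_rot: [0.683, 1.532, -0.624]
contact_force: [0.3, -0.5, -0.2]
grip_width: 29.4
```

```bash
python3 -c "
from h import *
plan([499,172,60])" | head -4
```

```text
t 3.97 tcp [505.4 169.2 117.9] jaw -74.9 q6 1.52 q1 0.20 F [ 0.3 -0.5 -0.2] w 29.4 x-axis [ 0.0314 -0.0226 -0.9992]
world d [ -6.4   2.8 -57.9] tool d [57.6 -6.9 -6.1] jaw turn 0 -> tool-x turn 0
[ 0.0288 -0.0035 -0.003 ] 0.0
[ 0.0288 -0.0035 -0.003 ] 0.0
```

Call:
{"api": "send_rows", "payload": {
  "commands": [
    [[0.025,-0.003,-0.002,0,0.02],[0.025,-0.003,-0.002,0,0.02],[0.014,0,0,0,0.02],[0.001,0,0,0,0.02]]
  ]
}}

```text
time: 4.3
tool_pos: [499.8, 179.0, 51.0]
tcp_rot: [0.797, 1.53, -0.499]
contact_force: [-0.3, -0.2, 0.5]
grip_width: 29.2
```

```bash
python3 -c "
from h import *
plan([499,172,32])" | head -4
```

```text
t 4.30 tcp [499.8 179.   51. ] jaw -74.3 q6 1.54 q1 0.22 F [-0.3 -0.2  0.5] w 29.2 x-axis [ 0.0361 -0.0197 -0.9992]
world d [ -0.8  -7.  -19. ] tool d [19.1 -3.2  5.9] jaw turn 0 -> tool-x turn 0
[ 0.0191 -0.0032  0.0059] 0.0
```

Call:
{"api": "send_rows", "payload": {
  "commands": [
    [[0.002,-0.003,0.005,0,0.02],[0.001,0,0,0,0.02]]
  ]
}}

```text
time: 4.47
tool_pos: [497.7, 173.0, 47.3]
tcp_rot: [0.759, 1.531, -0.536]
contact_force: [0.3, 0.2, -0.3]
grip_width: 29.0
```

```bash
python3 -c "
from h import *
plan([499,172,32])" | head -4
```

```text
t 4.47 tcp [497.7 173.   47.3] jaw -74.2 q6 1.53 q1 0.21 F [ 0.3  0.2 -0.3] w 29.0 x-axis [ 0.034  -0.0202 -0.9992]
world d [  1.3  -1.  -15.3] tool d [15.4  0.5  0.9] jaw turn 0 -> tool-x turn 0
[0.0154 0.0005 0.0009] 0.0
```

Call:
{"api": "send_rows", "payload": {
  "commands": [
    [[0.008,0.001,0.001,0,0.02],[0.006,0,0,0,0.02],[0.002,0,0,0,0.02]]
  ]
}}

```text
time: 4.72
tool_pos: [501.7, 170.9, 32.4]
tcp_rot: [0.831, 1.528, -0.467]
contact_force: [-0.1, -0.3, -0.1]
grip_width: 29.6
```

```bash
python3 -c "
from h import *
plan([499,172,31.5])" | head -4
```

```text
t 4.72 tcp [501.7 170.9  32.4] jaw -74.4 q6 1.52 q1 0.20 F [-0.1 -0.3 -0.1] w 29.6 x-axis [ 0.0385 -0.0194 -0.9991]
world d [-2.7  1.1 -0.9] tool d [ 0.8 -2.3 -1.8] jaw turn 0 -> tool-x turn 0
[ 0.0008 -0.0023 -0.0018] 0.0
```

Nearly down. I take a tiny step, then release to about 45 mm.

Call:
{"api": "send_rows", "payload": {
  "commands": [
    [[0.002,-0.001,-0.001,0,0.02],[0.001,0,0,0,0.05],[0.001,0,0,0,0.05],[0,0,0,0,0.05]]
  ]
}}

```text
time: 5.05
tool_pos: [503.6, 170.7, 30.8]
tcp_rot: [0.9, 1.522, -0.399]
contact_force: [0.5, -1.7, -0.4]
grip_width: 44.5
```

```bash
python3 -c "
from h import *
plan([499,172,120])" | head -4
```

```text
t 5.05 tcp [503.6 170.7  30.8] jaw -74.4 q6 1.53 q1 0.20 F [ 0.5 -1.7 -0.4] w 44.5 x-axis [ 0.0452 -0.0191 -0.9988]
world d [-4.6  1.3 89.2] tool d [-89.4  -0.7   0.3] jaw turn 0 -> tool-x turn 0
[-0.0298 -0.0002  0.0001] 0.0
[-0.0298 -0.0002  0.0001] 0.0
```

Call:
{"api": "send_rows", "payload": {
  "commands": [
    [[-0.03,0,0,0,0.06],[-0.035,0,0,0,0.06],[-0.03,0,0,0,0.06]]
  ]
}}

```text
time: 5.3
tool_pos: [495.0, 171.5, 121.5]
tcp_rot: [0.658, 1.534, -0.641]
contact_force: [-0.3, 0.9, -0.6]
grip_width: 59.5
```

```bash
python3 - <<'E'
from h import *
from plant import optics
t=optics.capture("scene")["color"]
cv2.imwrite("pics/s2.png",cv2.resize(t[130:410,120:480],None,fx=2,fy=2))
plan([446,-108,110],-27.7,nmin=9)
E
```

```text
t 5.35 tcp [498.  172.3 127.3] jaw -74.5 q6 1.52 q1 0.20 F [2.8 1.3 4.9] w 59.4 x-axis [ 0.0392 -0.02   -0.999 ]
world d [ -52.  -280.3  -17.3] tool d [  20.9 -126.   255.5] jaw turn 46.8 -> tool-x turn -46.8
[ 0.0023 -0.014   0.0284] -5.2
[ 0.0023 -0.0165  0.027 ] -5.2
[ 0.0023 -0.0189  0.0254] -5.2
[ 0.0023 -0.0211  0.0236] -5.2
[ 0.0023 -0.0232  0.0216] -5.2
[ 0.0023 -0.025   0.0194] -5.2
[ 0.0023 -0.0267  0.017 ] -5.2
[ 0.0023 -0.0281  0.0146] -5.2
[ 0.0023 -0.0293  0.012 ] -5.2
```

View pics/s2.png

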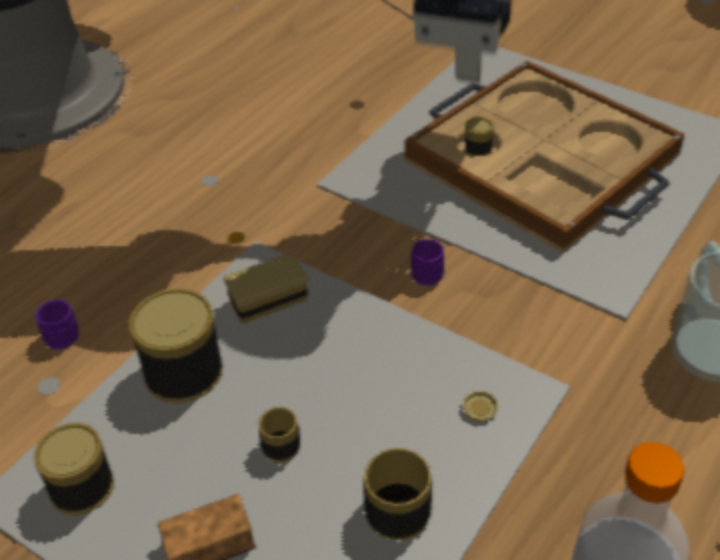

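Call:
{"api": "send_rows", "payload": {
  "commands": [
    [[0.001,-0.014,0.028,-5.2,0.075],[0.001,-0.016,0.027,-5.2,0.075],[0.002,-0.019,0.025,-5.2,0.075],[0.002,-0.021,0.024,-5.2,0.075],[0.002,-0.023,0.022,-5.2,0.075],[0.002,-0.025,0.019,-5.2,0.075],[0.002,-0.027,0.017,-5.2,0.075],[0.002,-0.028,0.015,-5.2,0.075],[0.002,-0.02,0.01,-5.2,0.075]]
  ]
}}

```text
time: 6.1
tool_pos: [456.4, -104.6, 118.4]
tcp_rot: [0.137, 1.512, -0.3]
contact_force: [0.1, -0.4, -0.7]
grip_width: 75.0
```

```bash
python3 -c "
from h import *
plan([446,-108,60],-27.7)" | head -4
```

```text
t 6.10 tcp [ 456.4 -104.6  118.4] jaw -25.0 q6 0.04 q1 -0.39 F [ 0.1 -0.4 -0.7] w 75.0 x-axis [ 0.0564 -0.0174 -0.9983]
world d [-10.4  -3.4 -58.4] tool d [ 57.7  -7.9 -11.4] jaw turn -2.7 -> tool-x turn 2.7
[ 0.0289 -0.0039 -0.0057] 1.34
[ 0.0289 -0.0041 -0.0056] 1.34
```

The tool tilt is creeping up (about 0.06 rad). A short idle test will show whether it drifts at rest or only with motion.

```bash
cat > hold.py <<'E'
from h import *
from plant import optics,monitor
for i in range(4):
    o=monitor.get_obs(); R=Rt(o); print(o["time"].__round__(2),o["tool_pos"].round(1),R[:,0].round(4),o["dq"].round(3)); optics.capture("wrist")
st(monitor.get_obs())
E
python3 hold.py
```

```text
6.1 [ 456.4 -104.6  118.4] [ 0.0564 -0.0174 -0.9983] [-0.599  0.088 -0.064  0.056 -0.029 -1.755]
6.15 [ 456.7 -107.5  118.1] [ 0.0567 -0.0191 -0.9982] [ 0.082 -0.005  0.002  0.017  0.01   0.365]
6.2 [ 456.8 -105.4  118.2] [ 0.0564 -0.0179 -0.9982] [ 0.066 -0.007  0.011  0.019  0.011  0.183]
6.25 [ 456.8 -103.8  118.3] [ 0.0561 -0.017  -0.9983] [ 0.05  -0.006  0.007  0.008  0.007  0.057]
t 6.30 tcp [ 456.9 -102.7  118.3] jaw -25.4 q6 0.05 q1 -0.39 F [ 0.4  0.7 -0.1] w 75.2 x-axis [ 0.0559 -0.0166 -0.9983]
```

Call:
{"api": "send_rows", "payload": {
  "commands": [
    [[0,0,0,0,0.075],[0,0,0,0,0.075],[0,0,0,0,0.075],[0,0,0,0,0.075],[0,0,0,0,0.075],[0,0,0,0,0.075]]
  ]
}}

```text
time: 6.8
tool_pos: [457.3, -97.8, 118.3]
tcp_rot: [0.173, 1.513, -0.269]
contact_force: [0.8, 0.2, 0.2]
grip_width: 74.9
```

```bash
python3 hold.py
```

```text
6.8 [457.3 -97.8 118.3] [ 0.056  -0.0154 -0.9983] [ 0.013 -0.001  0.001 -0.001 -0.002  0.006]
6.85 [457.3 -97.8 118.3] [ 0.056  -0.0154 -0.9983] [-0.009  0.001 -0.002  0.     0.    -0.003]
6.9 [457.3 -98.  118.3] [ 0.056  -0.0155 -0.9983] [-0.006  0.     0.001 -0.     0.    -0.002]
6.95 [457.3 -98.1 118.3] [ 0.056  -0.0155 -0.9983] [-0.008  0.001 -0.001 -0.002 -0.001 -0.001]
t 7.00 tcp [457.3 -98.2 118.3] jaw -25.3 q6 0.06 q1 -0.38 F [-0.1  0.   0.1] w 75.2 x-axis [ 0.0559 -0.0155 -0.9983]
```

At rest there's no drift, so the tilt comes from fast motion. I'll descend more gently.

Call:
{"api": "send_rows", "payload": {
  "commands": [
    [[0.01,-0.002,-0.002,0.5,0.07],[0.01,-0.001,-0.001,0.5,0.07],[0.01,-0.001,-0.001,0.5,0.07],[0.01,-0.001,-0.001,0.5,0.07],[0.01,0,0,0.3,0.07]]
  ]
}}

```text
time: 7.42
tool_pos: [455.3, -102.5, 68.6]
tcp_rot: [0.201, 1.506, -0.283]
contact_force: [-0.0, -0.4, -0.2]
grip_width: 70.0
```

```bash
python3 hold.py; python3 -c "
from h import *
plan([446,-108,60],-27.7)" | head -4
```

```text
7.42 [ 455.3 -102.5   68.6] [ 0.0621 -0.018  -0.9979] [-0.     0.23   0.096  0.004 -0.335  0.061]
7.47 [ 454.5 -102.1   67. ] [ 0.0594 -0.017  -0.9981] [ 0.005 -0.021 -0.006 -0.001  0.07  -0.016]
7.52 [ 454.6 -102.1   67.8] [ 0.0593 -0.0169 -0.9981] [ 0.003 -0.026 -0.026  0.001  0.034 -0.006]
7.57 [ 455.1 -102.2   68.6] [ 0.0604 -0.0173 -0.998 ] [ 0.002 -0.019 -0.016  0.     0.007 -0.001]
t 7.62 tcp [ 455.5 -102.4   69.1] jaw -27.7 q6 0.09 q1 -0.39 F [ 0.6 -0.3  0. ] w 70.2 x-axis [ 0.0615 -0.0178 -0.9979]
t 7.62 tcp [ 455.5 -102.4   69.1] jaw -27.7 q6 0.09 q1 -0.39 F [ 0.6 -0.3  0. ] w 70.2 x-axis [ 0.0615 -0.0178 -0.9979]
world d [-9.5 -5.6 -9.1] tool d [ 8.6 -9.5 -6.3] jaw turn 0.0 -> tool-x turn -0.0
[ 0.0086 -0.0095 -0.0063] -0.02
```

Call:
{"api": "send_rows", "payload": {
  "commands": [
    [[-0.04,0,0,0,0.07],[-0.04,0,0,0,0.07],[-0.04,0,0,0,0.07]]
  ]
}}

```text
time: 7.87
tool_pos: [443.9, -98.7, 185.4]
tcp_rot: [0.248, 1.526, -0.235]
contact_force: [1.6, -0.4, 0.8]
grip_width: 70.3
```

```bash
python3 hold.py
```

```text
7.87 [443.9 -98.7 185.4] [ 0.0435 -0.0104 -0.999 ] [-0.009 -0.67  -0.687 -0.006  1.357  0.002]
7.92 [ 447.7 -100.1  193.7] [ 0.0566 -0.0157 -0.9983] [-0.     0.038  0.031  0.004 -0.253 -0.   ]
7.97 [ 448.1 -100.4  190.8] [ 0.0578 -0.0163 -0.9982] [-0.001  0.069  0.1    0.    -0.109  0.001]
8.02 [446.8 -99.9 187.9] [ 0.0538 -0.0147 -0.9984] [-0.002  0.057  0.075 -0.002 -0.034  0.001]
t 8.07 tcp [445.6 -99.4 185.8] jaw -27.7 q6 0.09 q1 -0.39 F [-0.3  0.1  0.4] w 69.9 x-axis [ 0.0497 -0.013  -0.9987]
```

Call:
{"api": "send_rows", "payload": {
  "commands": [
    [[0.008,0,0,0,0.07],[0.008,0,0,0,0.07],[0.008,0,0,0,0.07],[0.008,0,0,0,0.07],[0.008,0,0,0,0.07],[0.008,0,0,0,0.07],[0.008,0,0,0,0.07],[0.008,0,0,0,0.07],[0.008,0,0,0,0.07],[0.008,0,0,0,0.07]]
  ]
}}

```text
time: 8.9
tool_pos: [445.9, -98.9, 92.3]
tcp_rot: [0.267, 1.531, -0.217]
contact_force: [0.2, 0.3, -0.3]
grip_width: 69.9
```

```bash
python3 hold.py
```

```text
8.9 [445.9 -98.9  92.3] [ 0.0389 -0.0086 -0.9992] [ 0.002  0.184  0.109  0.004 -0.287 -0.002]
8.95 [445.  -98.6  90.9] [ 0.0365 -0.0076 -0.9993] [-0.001 -0.022 -0.009 -0.003  0.065  0.   ]
9.0 [445.  -98.6  91.8] [ 0.0365 -0.0076 -0.9993] [-0.    -0.028 -0.025 -0.003  0.031  0.001]
9.05 [445.5 -98.7  92.6] [ 0.0377 -0.0081 -0.9993] [-0.    -0.023 -0.019  0.002  0.011 -0.001]
t 9.10 tcp [445.9 -98.9  93.2] jaw -27.7 q6 0.09 q1 -0.39 F [ 0.1 -0.4 -0.6] w 70.3 x-axis [ 0.0389 -0.0086 -0.9992]
```

A fast rise followed by a slow descent reduces the tilt, so I repeat it without the pause.

Call:
{"api": "send_rows", "payload": {
  "commands": [
    [[-0.04,0,0,0,0.07],[-0.04,0,0,0,0.07],[-0.04,0,0,0,0.07],[0.001,0,0,0,0.07],[0.008,0,0,0,0.07],[0.008,0,0,0,0.07],[0.008,0,0,0,0.07],[0.008,0,0,0,0.07],[0.008,0,0,0,0.07],[0.008,0,0,0,0.07]]
  ]
}}

```text
time: 9.93
tool_pos: [443.0, -98.2, 165.1]
tcp_rot: [0.263, 1.53, -0.22]
contact_force: [0.2, 0.3, 0.7]
grip_width: 69.8
```

```bash
python3 hold.py
```

```text
9.93 [443.  -98.2 165.1] [ 0.0398 -0.0089 -0.9992] [ 0.002  0.159  0.163  0.001 -0.294 -0.002]
9.98 [442.  -97.9 163.5] [ 0.0367 -0.0077 -0.9993] [ 0.    -0.016 -0.02  -0.001  0.068 -0.001]
10.03 [442.2 -97.9 164.6] [ 0.0372 -0.0079 -0.9993] [ 0.001 -0.027 -0.043 -0.     0.033 -0.001]
10.08 [442.9 -98.2 165.7] [ 0.0391 -0.0086 -0.9992] [-0.002 -0.025 -0.031 -0.001  0.01   0.001]
t 10.13 tcp [443.5 -98.4 166.5] jaw -27.7 q6 0.09 q1 -0.39 F [0.4 0.2 0.5] w 70.0 x-axis [ 0.0408 -0.0094 -0.9991]
```

Call:
{"api": "send_rows", "payload": {
  "commands": [
    [[0.008,0,0,0,0.07],[0.008,0,0,0,0.07],[0.008,0,0,0,0.07],[0.008,0,0,0,0.07],[0.008,0,0,0,0.07],[0.008,0,0,0,0.07],[0.008,0,0,0,0.07],[0.006,-0.002,-0.002,0,0.07]]
  ]
}}

```text
time: 10.8
tool_pos: [445.3, -100.5, 100.0]
tcp_rot: [0.243, 1.524, -0.241]
contact_force: [0.2, 0.6, 0.1]
grip_width: 69.8
```

```bash
python3 hold.py
```

```text
10.8 [ 445.3 -100.5  100. ] [ 0.0453 -0.0111 -0.9989] [-0.053  0.086  0.17   0.003 -0.247 -0.06 ]
10.85 [ 443.9 -100.3   98.9] [ 0.0427 -0.0102 -0.999 ] [ 0.001 -0.017 -0.013  0.001  0.058  0.008]
10.9 [ 444.1 -100.3   99.7] [ 0.0429 -0.0103 -0.999 ] [-0.    -0.021 -0.028  0.001  0.024  0.007]
10.95 [ 444.7 -100.5  100.5] [ 0.0443 -0.0107 -0.999 ] [ 0.002 -0.017 -0.02  -0.001  0.007  0.001]
t 11.00 tcp [ 445.2 -100.7  101. ] jaw -27.7 q6 0.08 q1 -0.40 F [ 0.3 -0.4  0. ] w 69.9 x-axis [ 0.0455 -0.0113 -0.9989]
```

Call:
{"api": "send_rows", "payload": {
  "commands": [
    [[-0.041,0,0,0,0.07],[-0.041,0,0,0,0.07],[-0.041,0,0,0,0.07]]
  ]
}}

```text
time: 11.25
tool_pos: [435.5, -97.8, 220.4]
tcp_rot: [0.339, 1.542, -0.145]
contact_force: [1.1, -0.9, -0.1]
grip_width: 70.1
```

```bash
sed -i 's/range(4)/range(10)/' hold.py; python3 hold.py|tail -4;  python3 -c "
from h import *
plan([446,-108,60],-27.7)" | head -2
```

```text
11.6 [435.8 -97.9 218.1] [ 0.0285 -0.0042 -0.9996] [ 0.001  0.01  -0.001  0.     0.003 -0.001]
11.65 [435.8 -97.9 218. ] [ 0.0282 -0.004  -0.9996] [-0.001  0.004 -0.005  0.001  0.001  0.001]
11.7 [435.9 -98.  218.1] [ 0.0282 -0.0041 -0.9996] [-0.001  0.001 -0.005 -0.002  0.003  0.001]
t 11.75 tcp [436.  -98.  218.2] jaw -27.7 q6 0.08 q1 -0.40 F [ 0.4 -0.1 -0. ] w 70.1 x-axis [ 0.0285 -0.0042 -0.9996]
t 11.75 tcp [436.  -98.  218.2] jaw -27.7 q6 0.08 q1 -0.40 F [ 0.4 -0.1 -0. ] w 70.1 x-axis [ 0.0285 -0.0042 -0.9996]
world d [  10.   -10.  -158.2] tool d [158.4  -5.8   9.2] jaw turn 0.0 -> tool-x turn -0.0
```

Call:
{"api": "send_rows", "payload": {
  "commands": [
    [[0.012,-0.001,0.001,0,0.07],[0.014,-0.001,0.001,0,0.07],[0.014,-0.001,0.001,0,0.07],[0.014,-0.001,0.001,0,0.07],[0.014,-0.001,0.001,0,0.07],[0.014,-0.001,0.001,0,0.07],[0.014,0,0.001,0,0.07],[0.014,0,0.001,0,0.07],[0.014,0,0,0,0.07],[0.01,0,0,0,0.07]]
  ]
}}

```text
time: 12.58
tool_pos: [443.1, -107.4, 74.4]
tcp_rot: [0.418, 1.548, -0.066]
contact_force: [-0.0, -0.0, 0.6]
grip_width: 70.4
```

```bash
python3 -c "
from h import *
plan([446,-108,20],-27.7)" | head -2
```

```text
t 12.58 tcp [ 443.1 -107.4   74.4] jaw -27.7 q6 0.06 q1 -0.41 F [-0.  -0.   0.6] w 70.4 x-axis [ 0.0225 -0.0015 -0.9997]
world d [  2.9  -0.6 -54.4] tool d [54.4  0.3  1.7] jaw turn 0.0 -> tool-x turn -0.0
```

Call:
{"api": "send_rows", "payload": {
  "commands": [
    [[0.012,0,0.001,0,0.07],[0.012,0,0.001,0,0.07],[0.012,0,0,0,0.07],[0.01,0,0,0,0.07],[0.006,0,0,0,0.07],[0.001,0,0,0,0.07]]
  ]
}}

```text
time: 13.08
tool_pos: [442.8, -107.1, 13.1]
tcp_rot: [0.736, 1.558, 0.252]
contact_force: [-0.6, 0.6, 0.2]
grip_width: 70.0
```

```bash
python3 -c "
from h import *
plan([446,-108,20],-27.7)" | head -2
```

```text
t 13.08 tcp [ 442.8 -107.1   13.1] jaw -27.8 q6 0.06 q1 -0.41 F [-0.6  0.6  0.2] w 70.0 x-axis [ 0.012   0.0031 -0.9999]
world d [ 3.2 -0.9  6.9] tool d [-6.8  0.7  3.3] jaw turn 0.1 -> tool-x turn -0.1
```

Call:
{"api": "send_rows", "payload": {
  "commands": [
    [[-0.006,0.001,0.003,0,0.07],[0,0,0,0,0.025],[0,0,0,0,0.025],[0,0,0,0,0.025],[0,0,0,0,0.025],[0,0,0,0,0.025]]
  ]
}}

```text
time: 13.58
tool_pos: [447.1, -108.0, 21.1]
tcp_rot: [0.648, 1.557, 0.163]
contact_force: [1.0, -0.5, -0.4]
grip_width: 41.3
```

```bash
python3 -c "
from h import *
plan([446,-108,20],-27.7)" | head -2
```

```text
t 13.58 tcp [ 447.1 -108.    21.1] jaw -27.7 q6 0.07 q1 -0.41 F [ 1.  -0.5 -0.4] w 41.3 x-axis [ 0.0139  0.0023 -0.9999]
world d [-1.1  0.  -1.1] tool d [ 1.1 -0.5 -1. ] jaw turn 0.0 -> tool-x turn -0.0
```

Call:
{"api": "send_rows", "payload": {
  "commands": [
    [[0.001,0,0,0,0.025],[0,0,0,0,0.025],[0,0,0,0,0.025]]
  ]
}}

```text
time: 13.83
tool_pos: [447.4, -108.1, 21.0]
tcp_rot: [0.6, 1.556, 0.115]
contact_force: [-0.8, 0.1, -0.8]
grip_width: 35.6
```

```bash
python3 -c "
from h import *
plan([446,-108,110])" | head -2
```

```text
t 13.83 tcp [ 447.4 -108.1   21. ] jaw -27.8 q6 0.07 q1 -0.41 F [-0.8  0.1 -0.8] w 35.6 x-axis [ 0.0152  0.0018 -0.9999]
world d [-1.4  0.1 89. ] tool d [-89.    0.2  -0.1] jaw turn 0 -> tool-x turn 0
```

Call:
{"api": "send_rows", "payload": {
  "commands": [
    [[-0.03,0,0,0,0.025],[-0.035,0,0,0,0.025],[-0.03,0,0,0,0.025]]
  ]
}}

```text
time: 14.08
tool_pos: [441.3, -106.4, 112.2]
tcp_rot: [2.119, 1.562, 1.635]
contact_force: [1.0, -0.2, -0.8]
grip_width: 35.6
```

```bash
python3 hold.py|tail -1;  python3 -c "
from h import *
plan([594.8,156.2,115],-99.5,nmin=12)"
```

```text
t 14.58 tcp [ 441.5 -106.5  110.5] jaw -27.8 q6 0.07 q1 -0.41 F [ 0.3  0.5 -0.6] w 35.7 x-axis [-0.0004  0.0085 -1.    ]
t 14.58 tcp [ 441.5 -106.5  110.5] jaw -27.8 q6 0.07 q1 -0.41 F [ 0.3  0.5 -0.6] w 35.7 x-axis [-0.0004  0.0085 -1.    ]
world d [153.3 262.7   4.5] tool d [ -2.4 303.9  13.2] jaw turn -71.7 -> tool-x turn 71.7
[-0.0002  0.0253  0.0011] 5.98
[-0.0002  0.0253 -0.0015] 5.98
[-0.0002  0.025  -0.0042] 5.98
[-0.0002  0.0244 -0.0067] 5.98
[-0.0002  0.0236 -0.0093] 5.98
[-0.0002  0.0225 -0.0117] 5.98
[-0.0002  0.0212 -0.0139] 5.98
[-0.0002  0.0196 -0.0161] 5.98
[-0.0002  0.0178 -0.018 ] 5.98
[-0.0002  0.0158 -0.0198] 5.98
[-0.0002  0.0137 -0.0213] 5.98
[-0.0002  0.0114 -0.0226] 5.98
```

Call:
{"api": "send_rows", "payload": {
  "commands": [
    [[0,0.025,0.001,6,0.025],[0,0.025,-0.0015,6,0.025],[0,0.025,-0.004,6,0.025],[0,0.0245,-0.0065,6,0.025],[0,0.0235,-0.009,6,0.025],[0,0.0225,-0.0115,6,0.025],[0,0.021,-0.014,6,0.025],[0,0.0195,-0.016,6,0.025],[0,0.018,-0.018,6,0.025],[0,0.016,-0.02,6,0.025]]
  ]
}}

```text
time: 15.42
tool_pos: [574.6, 114.6, 103.6]
tcp_rot: [-2.079, 1.553, 2.618]
contact_force: [0.0, 0.2, -2.1]
grip_width: 35.9
```

```bash
python3 -c "
from h import *
plan([594.8,156.2,110],-99.5)"
```

```text
t 15.42 tcp [574.6 114.6 103.6] jaw -90.9 q6 1.64 q1 0.06 F [ 0.   0.2 -2.1] w 35.9 x-axis [-0.0156  0.009  -0.9998]
world d [20.2 41.6  6.4] tool d [ -6.3  19.4 -41.9] jaw turn -8.6 -> tool-x turn 8.6
[-0.0032  0.0097 -0.021 ] 4.31
[-0.0032  0.0081 -0.0216] 4.31
```

Call:
{"api": "send_rows", "payload": {
  "commands": [
    [[-0.003,0.009,-0.018,4,0.025],[-0.003,0.008,-0.016,4,0.025],[0,0.001,-0.004,0,0.025]]
  ]
}}

```text
time: 15.67
tool_pos: [596.4, 156.9, 106.2]
tcp_rot: [-1.87, 1.55, 2.678]
contact_force: [-0.6, 0.2, -0.4]
grip_width: 35.9
```

```bash
python3 hold.py|tail -3; python3 -c "
from h import *
plan([594.8,156.2,60],-99.5)"
```

```text
16.07 [595.1 153.6 106.9] [-0.0199  0.0087 -0.9998] [ 0.004 -0.001 -0.007  0.003  0.002  0.004]
16.12 [595.2 153.7 107. ] [-0.0197  0.0088 -0.9998] [ 0.005 -0.    -0.005  0.002  0.001  0.004]
t 16.17 tcp [595.3 153.9 107.1] jaw -99.4 q6 1.85 q1 0.12 F [ 0.  -0.7 -0.7] w 35.7 x-axis [-0.0194  0.0088 -0.9998]
t 16.17 tcp [595.3 153.9 107.1] jaw -99.4 q6 1.85 q1 0.12 F [ 0.  -0.7 -0.7] w 35.7 x-axis [-0.0194  0.0088 -0.9998]
world d [ -0.5   2.3 -47.1] tool d [47.1  0.1 -2. ] jaw turn -0.1 -> tool-x turn 0.1
[ 0.0235  0.0001 -0.001 ] 0.06
[ 0.0235  0.0001 -0.001 ] 0.06
```

Call:
{"api": "send_rows", "payload": {
  "commands": [
    [[0.012,0,-0.001,0,0.025],[0.012,0,-0.001,0,0.025],[0.012,0,0,0,0.025],[0.01,0,0,0,0.025],[0.004,0,0,0,0.025]]
  ]
}}

```text
time: 16.58
tool_pos: [595.7, 155.1, 56.5]
tcp_rot: [-1.958, 1.553, 2.59]
contact_force: [0.6, 0.5, -1.4]
grip_width: 35.8
```

```bash
sed -i 's/range(10)/range(5)/' hold.py; python3 hold.py|tail -2; python3 -c "
from h import *
plan([594.8,156.2,33],-99.5)"
```

```text
16.78 [596.8 155.3  58.5] [-0.0124  0.0097 -0.9999] [ 0.002 -0.011 -0.01  -0.002 -0.002 -0.   ]
t 16.83 tcp [597.  155.4  58.8] jaw -99.4 q6 1.85 q1 0.12 F [ 0.2 -0.7 -0.4] w 35.5 x-axis [-0.0117  0.0098 -0.9999]
t 16.83 tcp [597.  155.4  58.8] jaw -99.4 q6 1.85 q1 0.12 F [ 0.2 -0.7 -0.4] w 35.5 x-axis [-0.0117  0.0098 -0.9999]
world d [ -2.2   0.8 -25.8] tool d [25.8 -2.  -0.3] jaw turn -0.1 -> tool-x turn 0.1
[ 0.0258 -0.002  -0.0003] 0.07
```

Call:
{"api": "send_rows", "payload": {
  "commands": [
    [[0.009,-0.001,0,0,0.025],[0.009,-0.001,0,0,0.025],[0.006,0,0,0,0.025],[0.001,0,0,0,0.025]]
  ]
}}

```text
time: 17.17
tool_pos: [596.0, 156.2, 33.7]
tcp_rot: [-2.369, 1.558, 2.179]
contact_force: [-0.5, 0.5, -1.0]
grip_width: 35.6
```

```bash
python3 hold.py|tail -2; python3 -c "
from h import *
plan([594.8,156.2,33],-99.5)"
```

```text
17.37 [596.9 156.3  35.2] [-0.0051  0.0106 -0.9999] [-0.002 -0.006 -0.004 -0.001 -0.001 -0.   ]
t 17.42 tcp [597.  156.3  35.4] jaw -99.4 q6 1.85 q1 0.13 F [-0.1  0.8 -0.7] w 35.8 x-axis [-0.0048  0.0106 -0.9999]
t 17.42 tcp [597.  156.3  35.4] jaw -99.4 q6 1.85 q1 0.13 F [-0.1  0.8 -0.7] w 35.8 x-axis [-0.0048  0.0106 -0.9999]
world d [-2.2 -0.1 -2.4] tool d [ 2.4 -2.2  0.5] jaw turn -0.1 -> tool-x turn 0.1
[ 0.0024 -0.0022  0.0005] 0.08
```

Call:
{"api": "send_rows", "payload": {
  "commands": [
    [[0.003,-0.001,0,0,0.025],[0.001,0,0,0,0.055],[0.001,0,0,0,0.055],[0,0,0,0,0.055],[0,0,0,0,0.055]]
  ]
}}

```text
time: 17.83
tool_pos: [597.2, 156.8, 31.7]
tcp_rot: [-2.881, 1.56, 1.667]
contact_force: [-0.3, 0.0, -0.1]
grip_width: 53.9
```

```bash
python3 -c "
from h import *
plan([594.8,156.2,130])"
```

```text
t 17.83 tcp [597.2 156.8  31.7] jaw -99.4 q6 1.85 q1 0.13 F [-0.3  0.  -0.1] w 53.9 x-axis [-0.0011  0.0112 -0.9999]
world d [-2.4 -0.6 98.3] tool d [-98.3  -2.6  -0.1] jaw turn 0 -> tool-x turn 0
[-0.0328 -0.0009 -0.    ] 0.0
[-0.0328 -0.0009 -0.    ] 0.0
[-0.0328 -0.0009 -0.    ] 0.0
```

Call:
{"api": "send_rows", "payload": {
  "commands": [
    [[-0.033,-0.001,0,0,0.055],[-0.035,-0.001,0,0,0.055],[-0.033,0,0,0,0.055]]
  ]
}}

```text
time: 18.08
tool_pos: [590.3, 155.1, 126.9]
tcp_rot: [-1.826, 1.55, 2.722]
contact_force: [0.9, 0.7, -0.2]
grip_width: 54.8
```

```bash
python3 hold.py|tail -1; python3 - <<'E'
from h import *
from plant import optics
t=optics.capture("scene")["color"]
cv2.imwrite("pics/s3.png",cv2.resize(t[130:290,270:480],None,fx=3,fy=3,interpolation=cv2.INTER_CUBIC))
plan([452,-336.7,130],nmin=14)
E
```

```text
t 18.33 tcp [591.  155.2 126.2] jaw -99.4 q6 1.86 q1 0.13 F [-0.4  0.6  0. ] w 55.2 x-axis [-0.0168  0.009  -0.9998]
t 18.38 tcp [590.6 155.1 125.4] jaw -99.4 q6 1.86 q1 0.13 F [-0.7  0.5 -0.3] w 54.9 x-axis [-0.0184  0.0088 -0.9998]
world d [-138.6 -491.8    4.6] tool d [ -6.3 -56.2 507.9] jaw turn 0 -> tool-x turn 0
[-0.0005 -0.004   0.0363] 0.0
[-0.0005 -0.004   0.0363] 0.0
[-0.0005 -0.004   0.0363] 0.0
[-0.0005 -0.004   0.0363] 0.0
[-0.0005 -0.004   0.0363] 0.0
[-0.0005 -0.004   0.0363] 0.0
[-0.0005 -0.004   0.0363] 0.0
[-0.0005 -0.004   0.0363] 0.0
[-0.0005 -0.004   0.0363] 0.0
[-0.0005 -0.004   0.0363] 0.0
[-0.0005 -0.004   0.0363] 0.0
[-0.0005 -0.004   0.0363] 0.0
[-0.0005 -0.004   0.0363] 0.0
[-0.0005 -0.004   0.0363] 0.0
```

View pics/s3.png

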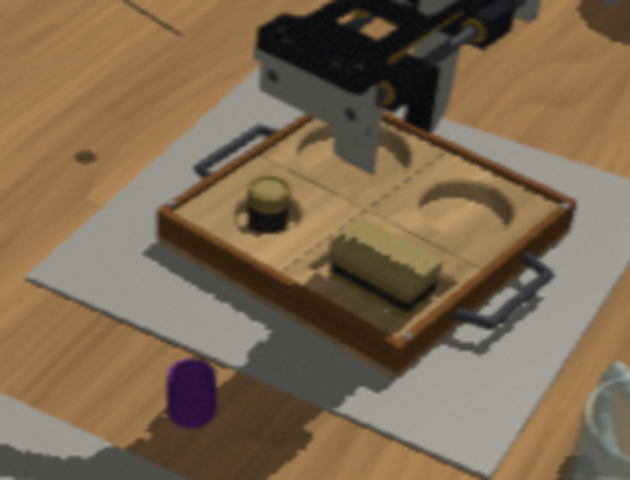

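The box tin at crop (385,262) sits in its pocket and the small tin at (268,203) in its own. Medium tin next.

Call:
{"api": "send_rows", "payload": {
  "commands": [
    [[-0.001,-0.004,0.03,0,0.08],[-0.001,-0.004,0.037,0,0.08],[-0.001,-0.004,0.037,0,0.08],[-0.001,-0.004,0.037,0,0.08],[-0.001,-0.004,0.037,0,0.08],[-0.001,-0.004,0.037,0,0.08],[-0.001,-0.004,0.037,0,0.08],[-0.001,-0.004,0.037,0,0.08],[-0.001,-0.004,0.037,0,0.08],[-0.001,-0.004,0.037,0,0.08]]
  ]
}}

```text
time: 19.22
tool_pos: [481.8, -201.5, 118.7]
tcp_rot: [-1.789, 1.523, 2.772]
contact_force: [0.7, -0.4, 0.0]
grip_width: 79.8
```

```bash
python3 - <<'E'
from h import *
plan([452,-336.7,125])
E
```

```text
t 19.22 tcp [ 481.8 -201.5  118.7] jaw -98.7 q6 1.19 q1 -0.54 F [ 0.7 -0.4  0. ] w 79.8 x-axis [-0.0443  0.0171 -0.9989]
world d [ -29.8 -135.2    6.3] tool d [ -7.3  -9.4 138.1] jaw turn 0 -> tool-x turn 0
[-0.0018 -0.0024  0.0345] 0.0
[-0.0018 -0.0024  0.0345] 0.0
[-0.0018 -0.0024  0.0345] 0.0
[-0.0018 -0.0024  0.0345] 0.0
```

Call:
{"api": "send_rows", "payload": {
  "commands": [
    [[-0.001,-0.002,0.034,0,0.08],[-0.001,-0.002,0.034,0,0.08],[-0.001,-0.002,0.03,0,0.08],[0,-0.002,0.02,0,0.08],[0,0,0.005,0,0.08]]
  ]
}}

```text
time: 19.63
tool_pos: [447.4, -331.5, 113.2]
tcp_rot: [-1.833, 1.511, 2.722]
contact_force: [-0.2, -0.7, 0.0]
grip_width: 80.2
```

```bash
python3 hold.py|tail -1; python3 - <<'E'
from h import *
from plant import optics,monitor
o=monitor.get_obs(); c=optics.capture("wrist"); cv2.imwrite("pics/w3.png",c["color"])
plan([452,-336.7,80])
E
```

```text
t 19.88 tcp [ 449.2 -327.2  114.3] jaw -98.8 q6 0.98 q1 -0.76 F [-0.3  0.5  1.2] w 80.2 x-axis [-0.054   0.0248 -0.9982]
t 19.93 tcp [ 449.4 -327.2  114.6] jaw -98.8 q6 0.98 q1 -0.76 F [ 0.2 -0.   0.6] w 80.2 x-axis [-0.0536  0.0243 -0.9983]
world d [  2.6  -9.5 -34.6] tool d [34.1  6.   9.6] jaw turn 0 -> tool-x turn 0
[0.0341 0.006  0.0096] 0.0
```

View pics/w3.png

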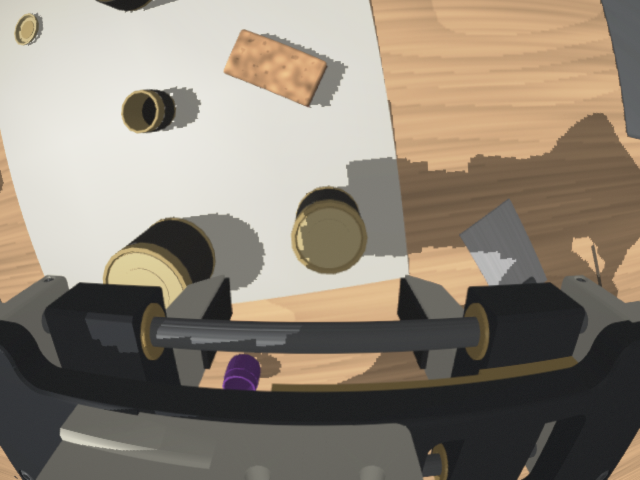

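```bash
python3 - <<'E'
from h import *
from plant import optics,monitor
o=monitor.get_obs(); c=optics.capture("wrist")
print("M",wray(c,o,(329,238),51),"L?",wray(c,o,(147,285),69)); plan([452,-336,80])
E
```

```text
M [ 453.6822 -335.1306   51.    ] L? [ 445.1206 -214.1677   69.    ]
t 19.98 tcp [ 449.5 -327.3  114.8] jaw -98.8 q6 0.98 q1 -0.76 F [-0.8  0.9 -0.4] w 80.5 x-axis [-0.0533  0.0239 -0.9983]
world d [  2.5  -8.7 -34.8] tool d [34.4  5.7  8.8] jaw turn 0 -> tool-x turn 0
[0.0344 0.0057 0.0088] 0.0
```

Call:
{"api": "send_rows", "payload": {
  "commands": [
    [[0.035,0.006,0.008,0,0.08],[0.035,0.003,0.001,0,0.08],[0.014,0,0,0,0.08]]
  ]
}}

```text
time: 20.23
tool_pos: [457.9, -335.4, 33.6]
tcp_rot: [-1.748, 1.525, 2.817]
contact_force: [-0.4, -0.0, -0.2]
grip_width: 80.4
```

```bash
python3 hold.py|tail -1; python3 - <<'E'
from h import *
plan([453,-336,23])
E
```

```text
t 20.48 tcp [ 459.1 -337.3   37.8] jaw -98.5 q6 0.98 q1 -0.76 F [-0.1 -0.5 -0. ] w 79.9 x-axis [-0.0399  0.0111 -0.9991]
t 20.48 tcp [ 459.1 -337.3   37.8] jaw -98.5 q6 0.98 q1 -0.76 F [-0.1 -0.5 -0. ] w 79.9 x-axis [-0.0399  0.0111 -0.9991]
world d [ -6.1   1.3 -14.8] tool d [15.1 -5.6 -0.3] jaw turn 0 -> tool-x turn 0
[ 0.0151 -0.0056 -0.0003] 0.0
```

Call:
{"api": "send_rows", "payload": {
  "commands": [
    [[0.007,-0.003,0,0,0.08],[0.006,-0.002,0,0,0.08],[0.002,0,0,0,0.06],[0.001,0,0,0,0.04],[0,0,0,0,0.04],[0,0,0,0,0.04],[0,0,0,0,0.04]]
  ]
}}

```text
time: 21.07
tool_pos: [455.2, -338.0, 25.9]
tcp_rot: [-1.564, 1.537, 3.001]
contact_force: [0.7, 1.9, 1.0]
grip_width: 51.5
```

```bash
python3 hold.py|tail -1; python3 - <<'E'
from h import *
plan([453,-336,23])
E
```

```text
t 21.32 tcp [ 455.3 -338.    25.9] jaw -98.5 q6 0.97 q1 -0.76 F [-0.4  0.2  1.2] w 47.4 x-axis [-0.0331  0.0046 -0.9994]
t 21.32 tcp [ 455.3 -338.    25.9] jaw -98.5 q6 0.97 q1 -0.76 F [-0.4  0.2  1.2] w 47.4 x-axis [-0.0331  0.0046 -0.9994]
world d [-2.3  2.  -2.9] tool d [ 3.  -2.4 -1.6] jaw turn 0 -> tool-x turn 0
[ 0.003  -0.0024 -0.0016] 0.0
```

Call:
{"api": "send_rows", "payload": {
  "commands": [
    [[-0.006,0,0,0,0.04],[-0.012,0,0,0,0.04],[-0.014,0,0,0,0.04],[-0.014,0,0,0,0.04],[-0.014,0,0,0,0.04],[-0.014,0,0,0,0.04],[-0.014,0,0,0,0.04],[-0.01,0,0,0,0.04]]
  ]
}}

```text
time: 21.98
tool_pos: [456.8, -336.8, 126.6]
tcp_rot: [-1.683, 1.53, 2.882]
contact_force: [-0.0, -0.3, -1.0]
grip_width: 47.3
```

```bash
python3 hold.py|tail -1; python3 - <<'E'
from h import *
plan([610.8,251.8,128],nmin=18)
E
```

```text
t 22.23 tcp [ 456.1 -336.2  124.3] jaw -98.5 q6 0.97 q1 -0.76 F [-0.4  0.  -0.7] w 47.2 x-axis [-0.0411  0.0122 -0.9991]
t 22.23 tcp [ 456.1 -336.2  124.3] jaw -98.5 q6 0.97 q1 -0.76 F [-0.4  0.  -0.7] w 47.2 x-axis [-0.0411  0.0122 -0.9991]
world d [154.7 588.    3.7] tool d [  -2.9   66.3 -604.3] jaw turn 0 -> tool-x turn 0
[-0.0002  0.0037 -0.0336] 0.0
[-0.0002  0.0037 -0.0336] 0.0
[-0.0002  0.0037 -0.0336] 0.0
[-0.0002  0.0037 -0.0336] 0.0
[-0.0002  0.0037 -0.0336] 0.0
[-0.0002  0.0037 -0.0336] 0.0
[-0.0002  0.0037 -0.0336] 0.0
[-0.0002  0.0037 -0.0336] 0.0
[-0.0002  0.0037 -0.0336] 0.0
[-0.0002  0.0037 -0.0336] 0.0
[-0.0002  0.0037 -0.0336] 0.0
[-0.0002  0.0037 -0.0336] 0.0
[-0.0002  0.0037 -0.0336] 0.0
[-0.0002  0.0037 -0.0336] 0.0
[-0.0002  0.0037 -0.0336] 0.0
[-0.0002  0.0037 -0.0336] 0.0
[-0.0002  0.0037 -0.0336] 0.0
[-0.0002  0.0037 -0.0336] 0.0
```

Call:
{"api": "send_rows", "payload": {
  "commands": [
    [[-0.001,0.003,-0.025,0,0.04],[-0.001,0.004,-0.034,0,0.04],[-0.001,0.004,-0.034,0,0.04],[-0.001,0.004,-0.034,0,0.04],[-0.001,0.004,-0.034,0,0.04],[-0.001,0.004,-0.034,0,0.04],[-0.001,0.004,-0.034,0,0.04],[-0.001,0.004,-0.034,0,0.04],[-0.001,0.004,-0.034,0,0.04],[-0.001,0.004,-0.034,0,0.04]]
  ]
}}

```text
time: 23.07
tool_pos: [541.0, -6.8, 123.6]
tcp_rot: [-1.709, 1.509, 2.842]
contact_force: [1.0, 0.2, -1.4]
grip_width: 47.3
```

```bash
python3 - <<'E'
from h import *
plan([610.8,251.8,122])
E
```

```text
t 23.07 tcp [541.   -6.8 123.6] jaw -99.2 q6 1.57 q1 -0.16 F [ 1.   0.2 -1.4] w 47.3 x-axis [-0.0588  0.0182 -0.9981]
world d [ 69.8 258.6  -1.6] tool d [   2.2   27.6 -266.4] jaw turn 0 -> tool-x turn 0
[ 0.0003  0.0039 -0.0381] 0.0
[ 0.0003  0.0039 -0.0381] 0.0
[ 0.0003  0.0039 -0.0381] 0.0
[ 0.0003  0.0039 -0.0381] 0.0
[ 0.0003  0.0039 -0.0381] 0.0
[ 0.0003  0.0039 -0.0381] 0.0
[ 0.0003  0.0039 -0.0381] 0.0
```

Call:
{"api": "send_rows", "payload": {
  "commands": [
    [[0,0.004,-0.036,0,0.04],[0,0.004,-0.036,0,0.04],[0,0.004,-0.036,0,0.04],[0,0.004,-0.036,0,0.04],[0,0.004,-0.036,0,0.04],[0,0.004,-0.03,0,0.04],[0,0.003,-0.02,0,0.04],[0,0,-0.006,0,0.04]]
  ]
}}

```text
time: 23.73
tool_pos: [602.0, 239.5, 113.2]
tcp_rot: [-1.643, 1.494, 2.914]
contact_force: [-0.6, -0.6, -1.1]
grip_width: 47.2
```

```bash
python3 hold.py|tail -1; python3 - <<'E'
from h import *
plan([610.8,251.8,70])
E
```

```text
t 23.98 tcp [602.  234.6 114.5] jaw -99.2 q6 1.96 q1 0.24 F [ 0.7 -0.4 -1.9] w 47.0 x-axis [-0.0742  0.0163 -0.9971]
t 23.98 tcp [602.  234.6 114.5] jaw -99.2 q6 1.96 q1 0.24 F [ 0.7 -0.4 -1.9] w 47.0 x-axis [-0.0742  0.0163 -0.9971]
world d [  8.8  17.2 -44.5] tool d [ 44.    9.3 -18.2] jaw turn 0 -> tool-x turn 0
[ 0.022   0.0046 -0.0091] 0.0
[ 0.022   0.0046 -0.0091] 0.0
```

I correct the position while rising slowly, then drop fast and pause to take out the inward tilt.

Call:
{"api": "send_rows", "payload": {
  "commands": [
    [[-0.01,0.001,-0.002,0,0.04],[-0.012,0.001,-0.002,0,0.04],[-0.012,0.001,-0.002,0,0.04],[-0.012,0.001,-0.002,0,0.04],[-0.012,0.001,-0.002,0,0.04],[-0.012,0.001,-0.002,0,0.04],[-0.012,0.001,-0.002,0,0.04],[-0.01,0.001,-0.002,0,0.04]]
  ]
}}

```text
time: 24.65
tool_pos: [620.5, 235.2, 214.6]
tcp_rot: [-1.588, 1.493, 2.949]
contact_force: [0.3, -1.0, -1.3]
grip_width: 47.4
```

```bash
python3 hold.py|tail -1; python3 - <<'E'
from h import *
plan([610.8,251.8,85])
E
```

```text
t 24.90 tcp [619.6 235.8 211.8] jaw -100.0 q6 1.98 q1 0.23 F [ 0.1 -0.4 -0.4] w 47.5 x-axis [-0.079   0.0143 -0.9968]
t 24.90 tcp [619.6 235.8 211.8] jaw -100.0 q6 1.98 q1 0.23 F [ 0.1 -0.4 -0.4] w 47.5 x-axis [-0.079   0.0143 -0.9968]
world d [  -8.8   16.  -126.8] tool d [127.3  -1.2 -14.1] jaw turn 0 -> tool-x turn 0
[ 0.0318 -0.0003 -0.0035] 0.0
[ 0.0318 -0.0003 -0.0035] 0.0
[ 0.0318 -0.0003 -0.0035] 0.0
[ 0.0318 -0.0003 -0.0035] 0.0
```

Call:
{"api": "send_rows", "payload": {
  "commands": [
    [[0.036,0,-0.008,0,0.04],[0.036,0,-0.007,0,0.04],[0.036,0,-0.005,0,0.04]]
  ]
}}

```text
time: 25.15
tool_pos: [619.4, 256.3, 109.5]
tcp_rot: [-1.675, 1.506, 2.859]
contact_force: [-0.0, -0.3, -1.2]
grip_width: 47.2
```

```bash
python3 hold.py|tail -1;python3 hold.py|tail -1; python3 - <<'E'
from h import *
plan([610.8,251.8,60])
E
```

```text
t 25.40 tcp [620.  256.1 111.5] jaw -100.2 q6 2.00 q1 0.26 F [ 0.   0.3 -0.5] w 47.1 x-axis [-0.0633  0.0178 -0.9978]
t 25.65 tcp [620.  256.2 111.9] jaw -100.2 q6 2.00 q1 0.26 F [ 0.9 -0.  -1.8] w 47.7 x-axis [-0.062   0.0182 -0.9979]
t 25.65 tcp [620.  256.2 111.9] jaw -100.2 q6 2.00 q1 0.26 F [ 0.9 -0.  -1.8] w 47.7 x-axis [-0.062   0.0182 -0.9979]
world d [ -9.2  -4.4 -51.9] tool d [52.3 -5.   6.3] jaw turn 0 -> tool-x turn 0
[ 0.0262 -0.0025  0.0032] 0.0
[ 0.0262 -0.0025  0.0032] 0.0
```

Call:
{"api": "send_rows", "payload": {
  "commands": [
    [[0.026,-0.004,0.004,0,0.04],[0.024,-0.003,0.003,0,0.04]]
  ]
}}

```text
time: 25.82
tool_pos: [614.1, 252.6, 69.4]
tcp_rot: [-1.843, 1.519, 2.691]
contact_force: [-1.2, -0.2, -1.2]
grip_width: 47.2
```

```bash
python3 hold.py|tail -1;python3 hold.py|tail -1; python3 - <<'E'
from h import *
plan([610.8,251.8,40])
E
```

```text
t 26.07 tcp [614.4 252.9  70. ] jaw -100.2 q6 1.99 q1 0.26 F [-0.1 -0.3 -1.7] w 47.7 x-axis [-0.0475  0.0223 -0.9986]
t 26.32 tcp [614.  252.8  69.3] jaw -100.2 q6 1.99 q1 0.26 F [-0.9 -0.2 -1.6] w 48.0 x-axis [-0.0481  0.0221 -0.9986]
t 26.32 tcp [614.  252.8  69.3] jaw -100.2 q6 1.99 q1 0.26 F [-0.9 -0.2 -1.6] w 48.0 x-axis [-0.0481  0.0221 -0.9986]
world d [ -3.2  -1.  -29.3] tool d [29.4 -1.4  2. ] jaw turn 0 -> tool-x turn 0
[ 0.0294 -0.0014  0.002 ] 0.0
```

Call:
{"api": "send_rows", "payload": {
  "commands": [
    [[0.014,-0.002,0.002,0,0.04],[0.012,-0.001,0,0,0.04],[0.002,0,0,0,0.04]]
  ]
}}

```text
time: 26.57
tool_pos: [610.9, 252.6, 43.1]
tcp_rot: [-1.89, 1.522, 2.645]
contact_force: [-0.7, -0.6, -1.6]
grip_width: 47.1
```

```bash
python3 hold.py|tail -1; python3 - <<'E'
from h import *
plan([610.8,251.8,38])
E
```

```text
t 26.82 tcp [612.4 252.8  45.3] jaw -100.2 q6 1.99 q1 0.26 F [ 0.2 -0.4  0.1] w 47.5 x-axis [-0.04    0.0243 -0.9989]
t 26.82 tcp [612.4 252.8  45.3] jaw -100.2 q6 1.99 q1 0.26 F [ 0.2 -0.4  0.1] w 47.5 x-axis [-0.04    0.0243 -0.9989]
world d [-1.6 -1.  -7.3] tool d [ 7.3 -1.   1.4] jaw turn 0 -> tool-x turn 0
[ 0.0073 -0.001   0.0014] 0.0
```

Call:
{"api": "send_rows", "payload": {
  "commands": [
    [[0.008,-0.001,0.001,0,0.04],[0.002,0,0,0,0.04]]
  ]
}}

```text
time: 26.98
tool_pos: [612.5, 253.0, 37.8]
tcp_rot: [-2.033, 1.527, 2.502]
contact_force: [-2.6, -1.0, 5.5]
grip_width: 47.2
```

```bash
python3 hold.py|tail -1; python3 - <<'E'
from h import *
plan([610.8,251.8,38])
E
```

```text
t 27.23 tcp [612.5 253.   37.9] jaw -100.2 q6 1.99 q1 0.26 F [-2.1  0.4  5.2] w 47.6 x-axis [-0.0352  0.0258 -0.999 ]
t 27.23 tcp [612.5 253.   37.9] jaw -100.2 q6 1.99 q1 0.26 F [-2.1  0.4  5.2] w 47.6 x-axis [-0.0352  0.0258 -0.999 ]
world d [-1.7 -1.2  0.1] tool d [-0.1 -1.4  1.4] jaw turn 0 -> tool-x turn 0
[-0.0001 -0.0014  0.0014] 0.0
```

Call:
{"api": "send_rows", "payload": {
  "commands": [
    [[0,0,0,0,0.064],[0,0,0,0,0.064],[0,0,0,0,0.064],[-0.008,0,0,0,0.064],[-0.014,0,0,0,0.064],[-0.016,0,0,0,0.064],[-0.018,0,0,0,0.064],[-0.018,0,0,0,0.08],[-0.018,0,0,0,0.09],[-0.018,0,0,0,0.09]]
  ]
}}

```text
time: 28.07
tool_pos: [614.0, 248.5, 147.5]
tcp_rot: [-1.844, 1.52, 2.691]
contact_force: [1.0, -0.4, -0.4]
grip_width: 79.5
```

```bash
python3 hold.py|tail -1; python3 - <<'E'
from h import *
from plant import optics
t=optics.capture("scene")["color"]
cv2.imwrite("pics/s4.png",cv2.resize(t[130:290,270:480],None,fx=3,fy=3,interpolation=cv2.INTER_CUBIC))
plan([440,-212,150],nmin=14)
E
```

```text
t 28.32 tcp [613.5 248.4 145.4] jaw -100.2 q6 1.99 q1 0.25 F [-0.5  0.5 -0.7] w 89.5 x-axis [-0.047   0.0218 -0.9987]
t 28.37 tcp [613.3 248.4 144.9] jaw -100.2 q6 1.99 q1 0.25 F [-0.7 -0.3  0.5] w 89.9 x-axis [-0.048   0.0216 -0.9986]
world d [-173.3 -460.4    5.1] tool d [ -6.7 -89.4 483.7] jaw turn 0 -> tool-x turn 0
[-0.0005 -0.0064  0.0346] 0.0
[-0.0005 -0.0064  0.0346] 0.0
[-0.0005 -0.0064  0.0346] 0.0
[-0.0005 -0.0064  0.0346] 0.0
[-0.0005 -0.0064  0.0346] 0.0
[-0.0005 -0.0064  0.0346] 0.0
[-0.0005 -0.0064  0.0346] 0.0
[-0.0005 -0.0064  0.0346] 0.0
[-0.0005 -0.0064  0.0346] 0.0
[-0.0005 -0.0064  0.0346] 0.0
[-0.0005 -0.0064  0.0346] 0.0
[-0.0005 -0.0064  0.0346] 0.0
[-0.0005 -0.0064  0.0346] 0.0
[-0.0005 -0.0064  0.0346] 0.0
```

View pics/s4.png

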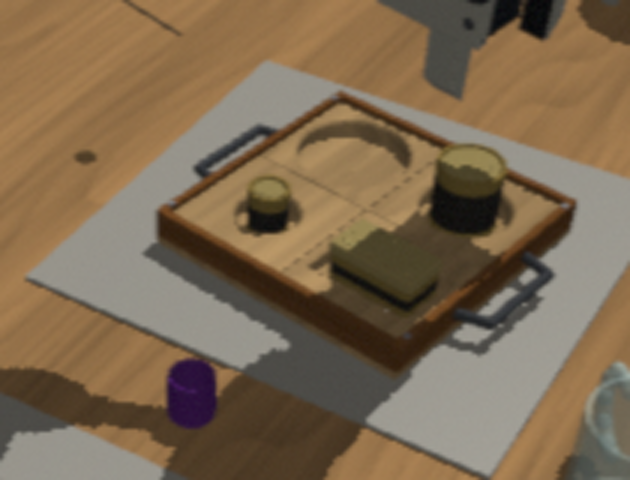

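Medium tin at crop (468,190) stands in its pocket. Large tin next.

Call:
{"api": "send_rows", "payload": {
  "commands": [
    [[0,-0.005,0.028,0,0.0918],[0,-0.006,0.034,0,0.0918],[0,-0.006,0.034,0,0.0918],[0,-0.006,0.034,0,0.0918],[0,-0.006,0.034,0,0.0918],[0,-0.006,0.034,0,0.0918],[0,-0.006,0.034,0,0.0918],[0,-0.006,0.034,0,0.0918],[0,-0.006,0.034,0,0.0918],[0,-0.006,0.034,0,0.0918]]
  ]
}}

```text
time: 29.2
tool_pos: [485.0, -75.2, 129.9]
tcp_rot: [-1.73, 1.496, 2.817]
contact_force: [1.3, 0.4, 0.7]
grip_width: 91.9
```

```bash
python3 - <<'E'
from h import *
plan([440,-212,140])
E
```

```text
t 29.20 tcp [485.  -75.2 129.9] jaw -99.5 q6 1.43 q1 -0.31 F [1.3 0.4 0.7] w 91.9 x-axis [-0.0707  0.0238 -0.9972]
world d [ -45.  -136.8   10.1] tool d [-10.2 -22.6 142.3] jaw turn 0 -> tool-x turn 0
[-0.0025 -0.0056  0.0356] 0.0
[-0.0025 -0.0056  0.0356] 0.0
[-0.0025 -0.0056  0.0356] 0.0
[-0.0025 -0.0056  0.0356] 0.0
```

Call:
{"api": "send_rows", "payload": {
  "commands": [
    [[-0.008,-0.006,0.034,0,0.0918],[-0.008,-0.006,0.034,0,0.0918],[-0.008,-0.006,0.032,0,0.0918],[-0.008,-0.006,0.025,0,0.0918],[-0.008,0,0.008,0,0.0918],[-0.01,0,0,0,0.0918],[-0.01,0,0,0,0.0918],[-0.01,0,0,0,0.0918],[-0.01,0,0,0,0.0918]]
  ]
}}

```text
time: 29.95
tool_pos: [434.0, -213.1, 201.7]
tcp_rot: [-1.772, 1.471, 2.765]
contact_force: [-0.9, 0.3, 0.8]
grip_width: 91.8
```

```bash
python3 hold.py|tail -1; python3 - <<'E'
from h import *
plan([441,-212,100])
E
```

```text
t 30.20 tcp [ 433.9 -213.   201.2] jaw -100.1 q6 1.15 q1 -0.60 F [0.7 0.4 0.4] w 91.8 x-axis [-0.0926  0.0363 -0.995 ]
t 30.20 tcp [ 433.9 -213.   201.2] jaw -100.1 q6 1.15 q1 -0.60 F [0.7 0.4 0.4] w 91.8 x-axis [-0.0926  0.0363 -0.995 ]
world d [   7.1    1.  -101.2] tool d [100.1  16.6  -0.2] jaw turn 0 -> tool-x turn 0
[ 0.0334  0.0055 -0.0001] 0.0
[ 0.0334  0.0055 -0.0001] 0.0
[ 0.0334  0.0055 -0.0001] 0.0
```

Call:
{"api": "send_rows", "payload": {
  "commands": [
    [[0.035,0.004,0,0,0.0918],[0.035,0.004,0,0,0.0918],[0.025,0.004,0,0,0.0918]]
  ]
}}

```text
time: 30.45
tool_pos: [440.1, -212.8, 106.3]
tcp_rot: [-1.741, 1.483, 2.797]
contact_force: [0.5, -0.4, -0.6]
grip_width: 91.7
```

```bash
python3 hold.py|tail -1;python3 hold.py|tail -1; python3 - <<'E'
from h import *
plan([441,-212,90])
E
```

```text
t 30.70 tcp [ 441.3 -213.8  109.6] jaw -100.0 q6 1.16 q1 -0.59 F [-0.3 -0.   1.5] w 91.7 x-axis [-0.0811  0.0284 -0.9963]
t 30.95 tcp [ 441.3 -213.9  109.8] jaw -100.0 q6 1.16 q1 -0.59 F [-0.   0.   0.4] w 91.8 x-axis [-0.08    0.0277 -0.9964]
t 30.95 tcp [ 441.3 -213.9  109.8] jaw -100.0 q6 1.16 q1 -0.59 F [-0.   0.   0.4] w 91.8 x-axis [-0.08    0.0277 -0.9964]
world d [ -0.3   1.9 -19.8] tool d [19.8  1.  -1.6] jaw turn 0 -> tool-x turn 0
[ 0.0198  0.001  -0.0016] 0.0
```

Call:
{"api": "send_rows", "payload": {
  "commands": [
    [[0.03,0.001,-0.002,0,0.0918],[0.03,0.002,0,0,0.0918],[0.015,0,0,0,0.0918]]
  ]
}}

```text
time: 31.2
tool_pos: [443.3, -213.5, 39.1]
tcp_rot: [-1.669, 1.502, 2.868]
contact_force: [-1.0, 0.1, -0.2]
grip_width: 91.9
```

```bash
python3 hold.py|tail -1;python3 hold.py|tail -1; python3 - <<'E'
from h import *
plan([441,-212,33])
E
```

```text
t 31.45 tcp [ 444.3 -214.2   41.6] jaw -100.0 q6 1.17 q1 -0.59 F [ 0.9 -0.3 -0.3] w 91.9 x-axis [-0.0648  0.0175 -0.9977]
t 31.70 tcp [ 444.  -214.    41.2] jaw -100.0 q6 1.17 q1 -0.59 F [-0.3  0.7 -0.2] w 91.6 x-axis [-0.065   0.0177 -0.9977]
t 31.70 tcp [ 444.  -214.    41.2] jaw -100.0 q6 1.17 q1 -0.59 F [-0.3  0.7 -0.2] w 91.6 x-axis [-0.065   0.0177 -0.9977]
world d [-3.   2.  -8.2] tool d [ 8.4 -2.8 -1.4] jaw turn 0 -> tool-x turn 0
[ 0.0084 -0.0028 -0.0014] 0.0
```

Call:
{"api": "send_rows", "payload": {
  "commands": [
    [[0.007,-0.003,-0.002,0,0.0918],[0.002,0,0,0,0.075],[0,0,0,0,0.055],[0,0,0,0,0.055],[0,0,0,0,0.055],[0,0,0,0,0.055]]
  ]
}}

```text
time: 32.2
tool_pos: [440.7, -211.1, 32.4]
tcp_rot: [-1.656, 1.504, 2.882]
contact_force: [0.2, 1.5, 0.8]
grip_width: 65.8
```

```bash
python3 hold.py|tail -1; python3 - <<'E'
from h import *
plan([441,-212,33])
E
```

```text
t 32.45 tcp [ 440.7 -211.1   32.4] jaw -100.0 q6 1.18 q1 -0.59 F [-0.3  0.1  0. ] w 65.5 x-axis [-0.0641  0.0171 -0.9978]
t 32.45 tcp [ 440.7 -211.1   32.4] jaw -100.0 q6 1.18 q1 -0.59 F [-0.3  0.1  0. ] w 65.5 x-axis [-0.0641  0.0171 -0.9978]
world d [ 0.3 -0.9  0.6] tool d [-0.7  0.5  0.8] jaw turn 0 -> tool-x turn 0
[-0.0007  0.0005  0.0008] 0.0
```

Call:
{"api": "send_rows", "payload": {
  "commands": [
    [[-0.006,0,0,0,0.055],[-0.012,0,0,0,0.055],[-0.014,0,0,0,0.055],[-0.014,0,0,0,0.055],[-0.014,0,0,0,0.055],[-0.014,0,0,0,0.055],[-0.014,0,0,0,0.055],[-0.01,0,0,0,0.055]]
  ]
}}

```text
time: 33.12
tool_pos: [444.3, -211.2, 132.2]
tcp_rot: [-1.701, 1.494, 2.837]
contact_force: [0.3, -0.2, -2.8]
grip_width: 65.9
```

```bash
python3 hold.py|tail -1; python3 - <<'E'
from h import *
plan([515.2,267.8,130],nmin=16)
E
```

```text
t 33.37 tcp [ 443.6 -210.8  130.1] jaw -100.0 q6 1.17 q1 -0.59 F [-0.3  0.5 -2.7] w 65.5 x-axis [-0.075   0.0242 -0.9969]
t 33.37 tcp [ 443.6 -210.8  130.1] jaw -100.0 q6 1.17 q1 -0.59 F [-0.3  0.5 -2.7] w 65.5 x-axis [-0.075   0.0242 -0.9969]
world d [ 71.6 478.6  -0.1] tool d [   6.4  -12.3 -483.7] jaw turn 0 -> tool-x turn 0
[ 0.0004 -0.0008 -0.0302] 0.0
[ 0.0004 -0.0008 -0.0302] 0.0
[ 0.0004 -0.0008 -0.0302] 0.0
[ 0.0004 -0.0008 -0.0302] 0.0
[ 0.0004 -0.0008 -0.0302] 0.0
[ 0.0004 -0.0008 -0.0302] 0.0
[ 0.0004 -0.0008 -0.0302] 0.0
[ 0.0004 -0.0008 -0.0302] 0.0
[ 0.0004 -0.0008 -0.0302] 0.0
[ 0.0004 -0.0008 -0.0302] 0.0
[ 0.0004 -0.0008 -0.0302] 0.0
[ 0.0004 -0.0008 -0.0302] 0.0
[ 0.0004 -0.0008 -0.0302] 0.0
[ 0.0004 -0.0008 -0.0302] 0.0
[ 0.0004 -0.0008 -0.0302] 0.0
[ 0.0004 -0.0008 -0.0302] 0.0
```

Call:
{"api": "send_rows", "payload": {
  "commands": [
    [[0,-0.001,-0.02,0,0.055],[0,-0.001,-0.03,0,0.055],[0,-0.001,-0.03,0,0.055],[0,-0.001,-0.03,0,0.055],[0,-0.001,-0.03,0,0.055],[0,-0.001,-0.03,0,0.055],[0,-0.001,-0.03,0,0.055],[0,-0.001,-0.03,0,0.055],[0,-0.001,-0.03,0,0.055],[0,-0.001,-0.03,0,0.055]]
  ]
}}

```text
time: 34.2
tool_pos: [480.0, 83.6, 123.9]
tcp_rot: [-1.669, 1.474, 2.858]
contact_force: [0.7, -0.9, -2.9]
grip_width: 65.7
```

```bash
python3 - <<'E'
from h import *
plan([515.2,267.8,130])
E
```

```text
t 34.20 tcp [480.   83.6 123.9] jaw -100.7 q6 1.74 q1 -0.00 F [ 0.7 -0.9 -2.9] w 65.7 x-axis [-0.0932  0.0272 -0.9953]
world d [ 35.2 184.2   6.1] tool d [  -4.4   -0.  -187.6] jaw turn 0 -> tool-x turn 0
[-0.0009 -0.     -0.0375] 0.0
[-0.0009 -0.     -0.0375] 0.0
[-0.0009 -0.     -0.0375] 0.0
[-0.0009 -0.     -0.0375] 0.0
[-0.0009 -0.     -0.0375] 0.0
```

Call:
{"api": "send_rows", "payload": {
  "commands": [
    [[-0.004,0,-0.035,0,0.055],[-0.004,0,-0.035,0,0.055],[-0.006,0,-0.035,0,0.055],[-0.008,0,-0.035,0,0.055],[-0.01,0,-0.022,0,0.055],[-0.01,0,-0.01,0,0.055],[-0.012,0,0,0,0.055],[-0.012,0,0,0,0.055],[-0.012,0,0,0,0.055]]
  ]
}}

```text
time: 34.95
tool_pos: [512.2, 265.8, 190.0]
tcp_rot: [-1.561, 1.448, 2.974]
contact_force: [0.0, -0.4, -3.5]
grip_width: 65.4
```

```bash
python3 hold.py|tail -1;python3 hold.py|tail -1; python3 - <<'E'
from h import *
plan([515.2,267.8,100])
E
```

```text
t 35.20 tcp [512.3 265.  189.9] jaw -100.2 q6 2.05 q1 0.31 F [ 0.   0.  -2.9] w 65.6 x-axis [-0.1199  0.0209 -0.9926]
t 35.45 tcp [512.7 265.2 190.7] jaw -100.2 q6 2.05 q1 0.31 F [ 0.9 -0.4 -2.9] w 65.8 x-axis [-0.1187  0.0213 -0.9927]
t 35.45 tcp [512.7 265.2 190.7] jaw -100.2 q6 2.05 q1 0.31 F [ 0.9 -0.4 -2.9] w 65.8 x-axis [-0.1187  0.0213 -0.9927]
world d [  2.5   2.6 -90.7] tool d [89.8 12.9 -3.1] jaw turn 0 -> tool-x turn 0
[ 0.0299  0.0043 -0.001 ] 0.0
[ 0.0299  0.0043 -0.001 ] 0.0
[ 0.0299  0.0043 -0.001 ] 0.0
```

Call:
{"api": "send_rows", "payload": {
  "commands": [
    [[0.035,0.004,-0.002,0,0.055],[0.035,0.004,-0.001,0,0.055],[0.025,0.004,0,0,0.055]]
  ]
}}

```text
time: 35.7
tool_pos: [518.7, 269.6, 99.1]
tcp_rot: [-1.645, 1.464, 2.888]
contact_force: [-0.1, -0.1, -2.4]
grip_width: 65.6
```

```bash
python3 hold.py|tail -1;python3 hold.py|tail -1; python3 - <<'E'
from h import *
plan([515.2,267.8,65])
E
```

```text
t 35.95 tcp [519.9 269.9 102.3] jaw -100.3 q6 2.04 q1 0.32 F [ 0.2  0.5 -2.8] w 65.6 x-axis [-0.1011  0.0273 -0.9945]
t 36.20 tcp [519.7 269.8 102.2] jaw -100.3 q6 2.04 q1 0.32 F [ 1.2 -0.7 -2.8] w 65.7 x-axis [-0.1007  0.0274 -0.9945]
t 36.20 tcp [519.7 269.8 102.2] jaw -100.3 q6 2.04 q1 0.32 F [ 1.2 -0.7 -2.8] w 65.7 x-axis [-0.1007  0.0274 -0.9945]
world d [ -4.5  -2.  -37.2] tool d [37.4 -0.2  3.1] jaw turn 0 -> tool-x turn 0
[ 0.0374 -0.0002  0.0031] 0.0
```

Call:
{"api": "send_rows", "payload": {
  "commands": [
    [[0.022,-0.002,0.002,0,0.055],[0.018,-0.001,0.001,0,0.055]]
  ]
}}

```text
time: 36.37
tool_pos: [516.0, 269.7, 67.4]
tcp_rot: [-1.728, 1.476, 2.806]
contact_force: [-0.6, -0.8, -4.5]
grip_width: 66.0
```

```bash
python3 hold.py|tail -1;python3 hold.py|tail -1; python3 - <<'E'
from h import *
plan([515.2,267.8,45])
E
```

```text
t 36.62 tcp [516.7 270.   68.2] jaw -100.3 q6 2.03 q1 0.32 F [-0.2  0.1 -2.6] w 65.7 x-axis [-0.0894  0.0312 -0.9955]
t 36.87 tcp [516.4 269.8  67.7] jaw -100.3 q6 2.03 q1 0.32 F [-0.2 -0.7 -3.9] w 65.3 x-axis [-0.0898  0.031  -0.9955]
t 36.87 tcp [516.4 269.8  67.7] jaw -100.3 q6 2.03 q1 0.32 F [-0.2 -0.7 -3.9] w 65.3 x-axis [-0.0898  0.031  -0.9955]
world d [ -1.2  -2.  -22.7] tool d [22.7  1.3  2.5] jaw turn 0 -> tool-x turn 0
[0.0227 0.0013 0.0025] 0.0
```

Call:
{"api": "send_rows", "payload": {
  "commands": [
    [[0.012,0,0.003,0,0.055],[0.009,0,0.001,0,0.055]]
  ]
}}

```text
time: 37.03
tool_pos: [515.7, 267.2, 48.9]
tcp_rot: [-1.763, 1.48, 2.771]
contact_force: [-0.4, 0.1, -3.5]
grip_width: 65.3
```

```bash
python3 hold.py|tail -1;python3 hold.py|tail -1; python3 - <<'E'
from h import *
plan([515.2,267.8,44.5])
E
```

```text
t 37.28 tcp [515.9 267.6  49.3] jaw -100.3 q6 2.03 q1 0.31 F [ 0.2 -0.5 -3.4] w 65.3 x-axis [-0.0844  0.0331 -0.9959]
t 37.53 tcp [515.9 267.5  49.3] jaw -100.3 q6 2.03 q1 0.31 F [-0.1 -0.2 -2.5] w 65.5 x-axis [-0.0842  0.0331 -0.9959]
t 37.53 tcp [515.9 267.5  49.3] jaw -100.3 q6 2.03 q1 0.31 F [-0.1 -0.2 -2.5] w 65.5 x-axis [-0.0842  0.0331 -0.9959]
world d [-0.7  0.3 -4.8] tool d [ 4.9 -0.3 -0.1] jaw turn 0 -> tool-x turn 0
[ 0.0049 -0.0003 -0.0001] 0.0
```

Call:
{"api": "send_rows", "payload": {
  "commands": [
    [[0.005,0,0,0,0.055],[0.001,0,0,0,0.055]]
  ]
}}

```text
time: 37.7
tool_pos: [516.2, 268.1, 44.8]
tcp_rot: [-1.786, 1.482, 2.748]
contact_force: [-2.6, -1.3, 4.6]
grip_width: 65.4
```

```bash
python3 hold.py|tail -1; python3 - <<'E'
from h import *
plan([515.2,267.8,44.5])
E
```

```text
t 37.95 tcp [516.1 268.1  44.7] jaw -100.3 q6 2.03 q1 0.32 F [-2.3 -0.4  5.1] w 65.6 x-axis [-0.0819  0.0339 -0.9961]
t 37.95 tcp [516.1 268.1  44.7] jaw -100.3 q6 2.03 q1 0.32 F [-2.3 -0.4  5.1] w 65.6 x-axis [-0.0819  0.0339 -0.9961]
world d [-0.9 -0.3 -0.2] tool d [ 0.3 -0.8  0.5] jaw turn 0 -> tool-x turn 0
[ 0.0003 -0.0008  0.0005] 0.0
```

Call:
{"api": "send_rows", "payload": {
  "commands": [
    [[0,0,0,0,0.08],[0,0,0,0,0.08],[0,0,0,0,0.08],[0,0,0,0,0.08],[-0.01,0,0,0,0.08],[-0.02,0,0,0,0.08],[-0.03,0,0,0,0.08],[-0.04,0,0,0,0.08],[-0.04,0,0,0,0.08],[-0.04,0,0,0,0.08]]
  ]
}}

```text
time: 38.78
tool_pos: [527.1, 260.2, 222.6]
tcp_rot: [-1.66, 1.466, 2.873]
contact_force: [0.5, 0.7, -0.2]
grip_width: 80.2
```

Call:
{"api": "send_rows", "payload": {
  "commands": [
    [[0,-0.035,0,0,0.08],[0,-0.035,0.01,0,0.08],[0,-0.03,0.03,0,0.08],[0,-0.01,0.035,0,0.08],[0,0,0.035,0,0.08],[0,0,0.035,0,0.08],[0,0,0.035,0,0.08],[0,0,0.03,0,0.08],[0,0,0.015,0,0.08]]
  ]
}}

```text
time: 39.53
tool_pos: [380.4, 56.2, 246.8]
tcp_rot: [-1.952, 1.498, 2.59]
contact_force: [0.1, -0.1, -0.8]
grip_width: 79.8
```

```bash
python3 hold.py|tail -1; python3 - <<'E'
from h import *
from plant import optics
for n in ("top","scene"):
    c=optics.capture(n); cv2.imwrite(f"pics/{n}9.png",c["color"])
E
```

```text
t 39.78 tcp [381.6  59.2 246.4] jaw -99.8 q6 1.66 q1 -0.07 F [ 0.3  0.5 -0.3] w 80.0 x-axis [-0.0622  0.0394 -0.9973]
```

View pics/top9.png

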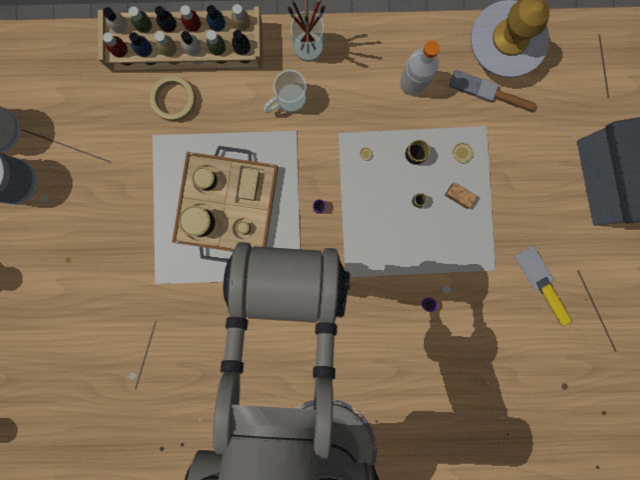

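View pics/scene9.png

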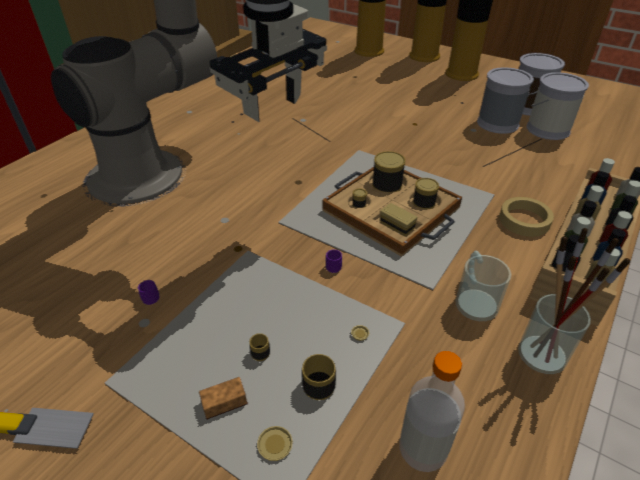

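All four tins are in their pockets, the open tins are unmoved, and the arm is clear. A numeric check on the lids follows.

```bash
python3 - <<'E'
from h import *
from plant import optics
t=optics.capture("top"); s=optics.capture("scene"); im=t["color"]
cv2.imwrite("pics/fin.png",np.hstack([cv2.resize(im[140:270,160:290],(400,400),interpolation=cv2.INTER_CUBIC),cv2.resize(s["color"][140:260,310:475],(400,400*120//165),interpolation=cv2.INTER_CUBIC)]) if 0 else cv2.resize(im[140:270,160:290],(560,560),interpolation=cv2.INTER_CUBIC))
cv2.imwrite("pics/fin2.png",cv2.resize(s["color"][140:260,310:475],None,fx=4.5,fy=4.5,interpolation=cv2.INTER_CUBIC))
pk=dict(M=([610.8,251.8],48,(205,178)),B=([594.8,156.2],32,(247,184)),L=([515.2,267.8],66,(197,221)),S=([499.2,172.2],34,(242,229)))
for n,(p,h,uv) in pk.items():
    print(n,"expected lid px top",proj(t,[*p,15+h]).round(1),"scene",proj(s,[*p,15+h]).round(1))
a=cv2.imread("pics/top0.png"); d=cv2.absdiff(a,im)
for n,(u,v) in dict(oM=(418,152),oS=(420,200)).items(): print(n,"mean diff",d[v-14:v+14,u-14:u+14].mean())
E
```

```text
M expected lid px top [203.  176.4] scene [426.7 183.9]
B expected lid px top [248.1 183.9] scene [397.2 212. ]
L expected lid px top [194.1 219.9] scene [389.1 158.7]
S expected lid px top [241.3 227.4] scene [358.8 191.1]
oM mean diff 4.411989795918367
oS mean diff 3.8414115646258504
```

View pics/fin.png

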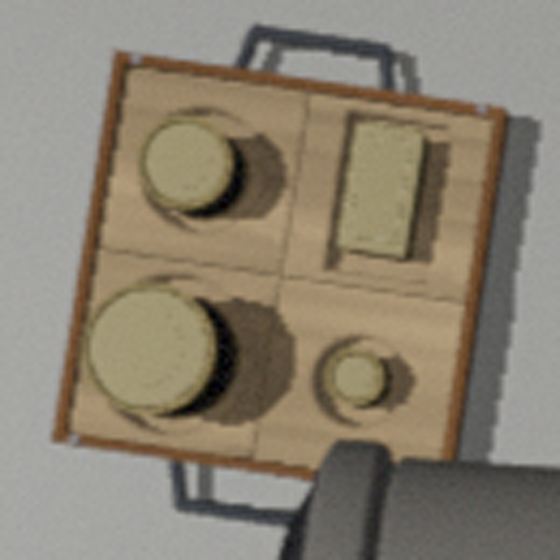

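View pics/fin2.png

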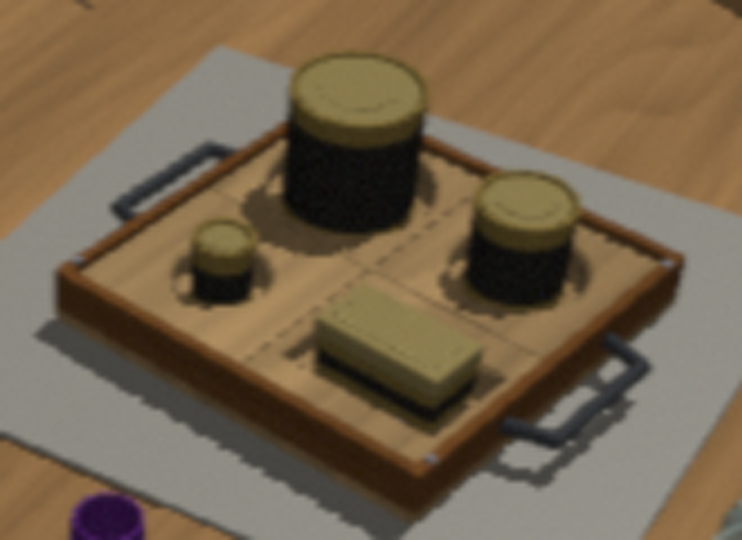

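The lids lie within about 2 px (4 mm) of the pocket-centre predictions at full-depth height, and all four look upright. I hand in the job.

```bash
python3 - <<'E'
from plant import monitor, close_job
o=monitor.get_obs(); print(o["time"],o["tool_pos"],o["contact_force"],abs(o["dq"]).max())
print(close_job())
E
```

```text
39.9833 [381.3559621   59.51420785 245.90092876] [-0.26919671 -0.18884501  1.05625736] 0.004629695827687938
the job is handed in; nothing more can be done
None
```

I put the small, rectangular, medium and large closed tins each in its own pocket and handed the job in at about 40 s of the 106 s allowed. No verdict was reported.

**Last checks:**
- **Position:** In the top view, all four lids lie within about 2 px (roughly 4 mm) of where they should be if centred and right down on the floor. The scene view agrees to within about 3 px.
- **Upright:** All four tins look upright in both views.
- **Open tins:** They look untouched in both views. I checked by image difference only and did not re-measure their positions.
- **Arm:** It stood clear and at rest, with no contact force.

**What disagreed or went wrong:**
- **Scene-view mask:** At the start it ran into the table for the large, medium and box tins, so I discarded those fits and used the top view. Wrist or hand-read scene checks agreed with it to within 2–7 mm.
- **Tool tilt:** Fast moves tilted the tool, up to about 0.12 rad while I carried the large tin. I brought it down with paired slow and fast vertical moves and pauses. At release the tool was within about 0.03 rad of its grasp tilt for each tin.

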